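Stow and lock the tape rolls in the reel case

ROBOT

A 6-joint arm with a two-finger parallel gripper is mounted at the origin on a cart in front of the work surface, level with it; the furniture and walls round the work are solid. World frame = base frame: x ahead of the robot, y to its left, z up, the work surface at z = 0. Lengths are in mm, angles in rad, forces in N, time in s.
With the tool pointing down it reaches from about 300 to 775 mm from the base axis. Payload 14.6 kg.
Tool frame: the origin (TCP) lies midway between the tips of the shut fingers; the grasp point (between the pads) lies 19 mm behind it (manip.grip_depth is the distance from the TCP to the grasp point, in mm); x points along the fingers, y is the direction in which the jaws open and shut, and the axes are right-handed (so a half turn about x gives the same grasp; the last joint's range is limited). The gripper opens to 94 mm and grips with 3 to 60 N. Pads are 16 mm wide; open, the fingers measure 119 mm over their backs; the gripper's body (75 mm by 177 mm) begins 78 mm behind the grasp point.
Start: joints at [1.073, 0.3, 1.521, -0, 1.321, -0.067], TCP at [229.675, 499.739, 205.446] pointing down, gripper open.
Joint ranges: [-3.03, 3.03], [-0.79, 2.21], [0.23, 2.52], [-1.04, 4.18], [0, 3.07], [-2.55, 2.55]. Speed limits (rad/s): [2.22, 2.22, 2.57, 3.14, 3.14, 3.14].

INTERFACE

Orientations are given as [roll, pitch, yaw] about the fixed x, y, z axes, in that order (R = Rz(yaw) Ry(pitch) Rx(roll)).
In Python, from cell import readout, cams, ticket, manip gives the robot as it stands. The module is installed in compiled form; this text tells all that it offers.
- The arm moves only by the tool apply_moves, never from a script. Its argument "plan" is one flat list of numbers, 7 for each row, row after row: the turn, a rotation vector about the tool's x, y, z in rad, then the shift along the tool's x, y, z in m, then the opening in per cent of the stroke, from 0 (shut) to 100 (fully open). In form: [wx, wy, wz, x, y, z, fingers, wx, wy, wz, x, y, z, fingers, ...]. A call has 1 to 5 rows; each row shifts and turns the commanded pose from where the row before left it, along the tool's axes as they then stand; what a row does not reach is not made up. A row lasts 1/8 s, in which the tool goes at most 62.5 mm and 10.7 degrees, less where a joint would pass 70% of its speed; a pose out of reach is approached as far as the arm can. A call with a gripper value outside its range is refused whole. The fingers move at their own pace and stop on an object; "force" is the grip in N (left out, the last holds). Time passes only in rows, so rows that do not move let the fingers close. It gives the time, the measured TCP pose, the force and the opening at its end, in the units of the state.
- readout.read_state(): the state, without advancing time (a new reading comes with each control period).
- cams.camera(name): name is "side" or "top"; returns a dict with "image" (400x640x3 uint8, red, green, blue), "fovy" (degrees; the focal length in pixels is half the picture's height over the tangent of half this angle, whatever the lens; pixels are square), "cx", "cy" (the principal point, pixels), "D" ([k1, k2, p1, p2, k3] as OpenCV has them; the pictures are not rectified), "position" and "orientation" of the camera in the world. Camera axes: x right, y down, z forward; pixel columns grow to the right and rows downward; lengths in mm; the calibration is good to about 2 mm. A picture is of the moment at which its call begins. There is no depth.
- ticket.sign_off(): hands the job in, once; it reports no verdict.
The state is a dict: "clock": time; "joints": joint angles; "qd": joint speeds; "effort": joint torques, N m; "eef_pos": TCP position; "eef_rot": TCP orientation; "wrist_force": force on the tool from outside, world axes, zero at the start; "moment": the same for the moment, N m; "finger_gap": finger opening in mm.
Only numpy, scipy, OpenCV 4.12 (cv2) and the standard library are available. Lean on these libraries where they do the work, as an engineer would, in place of code of your own. Each camera call takes 0.05 s, during which the arm holds its last target.

TASK

Pack the blue reel case for transport: lay every loose tan tape roll flat in the case over its T-slot rail, and secure each one with a red-winged hub from the wooden rack, dropped through the roll's core until it sits down on the rail with its T-bar in the slot, then twisted a quarter turn (either way) so that it locks; hubs you do not need stay in the rack. When all rolls are locked, push the open lid from behind, past upright and over its point of balance, and let it fall shut by its own weight on its damped hinge: do not guide it down or press on it afterwards. Leave the cosmetic pot and the tally counter where they are.

Things in the scene. Friction and masses are not known exactly. Their poses are not given: they have to be found in the camera images.
- rail_mid (a point): middle of the T-slot rail of the case, on the rail's top, which is flush with the deck, 26 mm above the table; x across the rail, away from the case's front, y along it, z up. The slot is 15 mm wide and runs along y for the whole inside length; under its 8 mm lips lies a channel 38 mm wide, 12 mm deep. A seated hub stands with its core on the lips, its half-way point 32.5 mm above this point
- reel_case: blue case with aluminium edges, fixed; origin at the middle of its underside, axes as rail_mid. Outside 166 mm (x) by 356 mm (y), inside 154 by 344 mm, base walls 6 mm thick and 76 mm high; deck 26 mm above the table. A hub drops into the slot with its y along the rail and is locked with its y across it
- mark_0 (a point): point on the rail top, 112 mm from the middle along +y, between two white ticks: a place for a roll (the marks only help with spacing)
- mark_1 (a point): point on the rail top at the middle, between two white ticks: a place for a roll
- mark_2 (a point): point on the rail top, 112 mm from the middle along -y, between two white ticks: a place for a roll
- case_lid (a joint): lid angle in rad: 0 shut, 1.8 open against its stop, leaning back away from the robot (it starts within 0.2 of that and settles there). It balances at about 1.2: above, it falls back open; below, it falls shut in a few seconds, damped. 1 to 2 N at the free edge push it over; meet it slowly
- lid_hinge (a point): middle of the lid's hinge axis, at the case's back upper edge, 76 mm above the table; the axis lies along the y of rail_mid. The lid is a blue shell 166 mm long from hinge to free edge, 356 mm wide, 46 mm deep over all; its outer panel faces away from the robot when open
- lid_edge (a point): middle of the outer corner of the lid's free edge (166 mm from the hinge, 46 mm to the outside); highest when the lid is open, about 0.25 m above the table on the way over
- rack_top (a point): middle of the top of the wooden hub rack, 26 mm above the table; rack 80 mm (x) by 310 mm (y), fixed, with a gap 38 mm wide along y in which the hubs' T-bars hang; hubs at y = -100, 0, +100 mm
- hub_a_mid (a point): locking hub, upright, 100 mm tall; point half-way up. From below: steel T-bar 0-8 mm (10 mm along own x, 32 along own y), stem 11 mm thick, grey core 62 mm wide from 17.5 to 68 mm (fits through a roll), black flange 92 mm wide to 74 mm, red wing grip 74 to 100 mm, 14 mm thick (x), 60 mm long (y), parallel to the T-bar. 0.2 kg. Starts in the rack, its core on the rack's top
- hub_b_mid (a point): locking hub, upright, 100 mm tall; point half-way up. From below: steel T-bar 0-8 mm (10 mm along own x, 32 along own y), stem 11 mm thick, grey core 62 mm wide from 17.5 to 68 mm (fits through a roll), black flange 92 mm wide to 74 mm, red wing grip 74 to 100 mm, 14 mm thick (x), 60 mm long (y), parallel to the T-bar. 0.2 kg. Starts in the rack, its core on the rack's top
- hub_c_mid (a point): locking hub, upright, 100 mm tall; point half-way up. From below: steel T-bar 0-8 mm (10 mm along own x, 32 along own y), stem 11 mm thick, grey core 62 mm wide from 17.5 to 68 mm (fits through a roll), black flange 92 mm wide to 74 mm, red wing grip 74 to 100 mm, 14 mm thick (x), 60 mm long (y), parallel to the T-bar. 0.2 kg. Starts in the rack, its core on the rack's top
- roll_a_mid (a point): roll of tan packing tape lying flat, outer diameter 104 mm, hole 80 mm (at least 73 mm clear), wall 12 mm thick, 48 mm tall, 0.14 kg; point at its centre, 24.5 mm up; z is its axis. Pinch the wall, one finger in the core. May be absent
- roll_b_mid (a point): roll of tan packing tape lying flat, outer diameter 104 mm, hole 80 mm (at least 73 mm clear), wall 12 mm thick, 48 mm tall, 0.14 kg; point at its centre, 24.5 mm up; z is its axis. Pinch the wall, one finger in the core. May be absent
- roll_c_mid (a point): roll of tan packing tape lying flat, outer diameter 104 mm, hole 80 mm (at least 73 mm clear), wall 12 mm thick, 48 mm tall, 0.14 kg; point at its centre, 24.5 mm up; z is its axis. Pinch the wall, one finger in the core. May be absent
- pot_mid (a point): bystander: round cosmetic pot, cream and red, 63 mm wide, 34 mm tall; its centre
- counter_mid (a point): bystander: light grey hand tally counter lying flat, 50 x 65 x 25 mm; its centre

How it is judged:
By the outcome, as a careful person would: the job done as asked, in the order asked, and still so for the second after the job is handed in, with the robot touching nothing.
Of roll_a, roll_b, roll_c only 2 to 3 are there at a start; the rules pass over those that are not, and their reading is None.
At some moment in a run one of roll_a, roll_b, roll_c may be knocked a few centimetres aside while the robot is not near it.
It also fails if it takes over 210 s, if anything falls off the work surface, if the arm or the gripper's body presses on something with over 40 N, if the wrist force passes 120 N, or if a joint passes its speed limit or range.

## Working session

There is one attempt and no reset: what is moved stays moved. The work goes in short steps, Python scripts to look and compute and a tool call to move; the robot and the scene stay as the last step left them, time stands still between calls to the robot, and variables do not carry over. Pictures are saved under pics/ and viewed, and the job is handed in when it is done.

Besides the shell and the picture viewer there is one more tool, called as name(argument=value, ...) on one line, values as JSON. apply_moves: Moves the arm, as the interface text tells. Its arguments: {"type":"object","properties":{"plan":{"type":"array","items":{"type":"number"}},"force":{"type":"number"}},"required":["plan"]}

```bash
ls; mkdir -p pics
python3 - <<'E'
from cell import readout, cams, ticket, manip
import cv2
print(readout.read_state()); print([a for a in dir(manip) if a[0]!='_'])
for n in("side","top"):
    c=cams.camera(n); cv2.imwrite(f"pics/{n}0.png",c["image"][:,:,::-1]); print({k:v for k,v in c.items() if k!="image"})
E
```

```text
pics
{'clock': 0.0, 'joints': array([ 1.07339617e+00,  3.00425223e-01,  1.52160199e+00, -1.72388907e-05,
        1.32067992e+00, -6.66188469e-02]), 'qd': array([ 1.31327191e-03,  8.40993800e-05, -1.57320079e-04,  2.66929778e-04,
       -3.96271733e-04,  1.56663222e-03]), 'effort': array([-2.99133862e-03, -5.31815708e+01, -3.52731264e+01,  7.05914805e-02,
        2.45326204e-02, -8.67112180e-05]), 'eef_pos': array([229.55842246, 499.51005229, 204.90264427]), 'eef_rot': array([-1.62243379,  1.56968172, -2.05321083]), 'wrist_force': array([-0.48113868,  0.65898015,  0.53368102]), 'moment': array([-0.01438255, -0.03694008,  0.00990977]), 'finger_gap': 94.10376041268331}
['Unreachable', 'grip_depth']
{'fovy': 44.72306152906343, 'cx': 320.1788507472174, 'cy': 201.47312458793854, 'D': array([-0.04571996,  0.        ,  0.        ,  0.        ,  0.        ]), 'position': array([ 439.96832721, 1226.24950534,  901.57638852]), 'orientation': array([-2.14785809,  0.01724231, -3.12270609])}
{'fovy': 54.685393157998256, 'cx': 318.55945003770495, 'cy': 196.7325153049448, 'D': array([-0.02113232,  0.        ,  0.        ,  0.        ,  0.        ]), 'position': array([ 319.60164728,    4.52441849, 1078.5301218 ]), 'orientation': array([-2.95090868,  0.00753106, -1.59911676])}
```

View pics/top0.png

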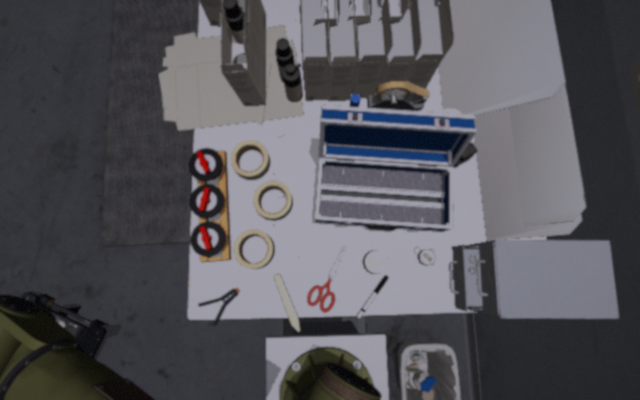

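View pics/side0.png

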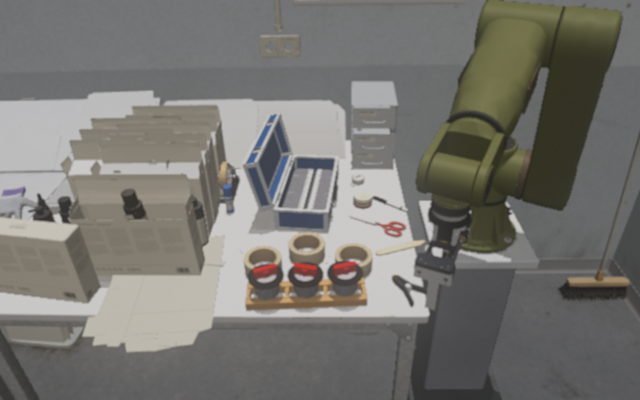

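The top view shows three rolls at about (250,159), (272,200) and (254,249), and three hubs at about (207,165), (207,201) and (209,239). The case spans (315–450, 163–228), with its open lid at the top. I'll enlarge it for measuring.

```bash
cat > h.py <<'E'
import numpy as np, cv2
from scipy.spatial.transform import Rotation as R
from cell import readout, cams, manip
def K(c):
    f=c["image"].shape[0]/2/np.tan(np.radians(c["fovy"])/2)
    return np.array([[f,0,c["cx"]],[0,f,c["cy"]],[0,0,1.]])
def rot(c): return R.from_euler('xyz',c["orientation"]).as_matrix()
def unproj(c,px,z):
    p=cv2.undistortPoints(np.array(px,float).reshape(-1,1,2),K(c),c["D"]).reshape(-1,2)
    d=np.c_[p,np.ones(len(p))]@rot(c).T
    z=np.broadcast_to(z,len(p))
    return c["position"]+d*((z-c["position"][2])/d[:,2])[:,None]
def proj(c,P):
    P=np.array(P,float).reshape(-1,3); Rw=rot(c).T
    return cv2.projectPoints(P,cv2.Rodrigues(Rw)[0],-Rw@c["position"],K(c),c["D"])[0].reshape(-1,2)
def crop(c,x0,y0,x1,y1,s,name,pts=None):
    im=cv2.resize(c["image"][y0:y1,x0:x1,::-1],None,fx=s,fy=s,interpolation=cv2.INTER_CUBIC)
    if pts is not None:
        for p in pts: cv2.circle(im,tuple(int(v) for v in ((p[0]+.5-x0)*s-.5,(p[1]+.5-y0)*s-.5)),2,(0,255,0),-1)
    cv2.imwrite(f"pics/{name}.png",im)
def st():
    s=readout.read_state()
    print(round(s["clock"],2),s["eef_pos"].round(1),s["eef_rot"].round(3),"F",s["wrist_force"].round(1),"gap",s["finger_gap"].round(1),"j",s["joints"].round(2))
    return s
E
python3 - <<'E'
from h import *
c=cams.camera("top")
np.save("top0.npy",c,allow_pickle=True)
crop(c,180,130,310,280,4,"a")
crop(c,305,95,485,240,4,"b")
# case walls (z=76) corners, rolls top z=49, hubs
print("case top corners est",unproj(c,[(317,163),(450,166),(449,228),(314,222)],76).round(0))
print("rolls",unproj(c,[(250,159),(272,200),(254,249)],49).round(0))
print("hubs",unproj(c,[(207,165),(207,201),(209,239)],100).round(0))
E
```

```text
case top corners est [[ 606.    8.   76.]
 [ 587. -348.   76.]
 [ 420. -330.   76.]
 [ 447.   20.   76.]]
rolls [[631. 193.  49.]
 [513. 133.  49.]
 [383. 182.  49.]]
hubs [[602. 297. 100.]
 [506. 295. 100.]
 [408. 287. 100.]]
```

View pics/a.png

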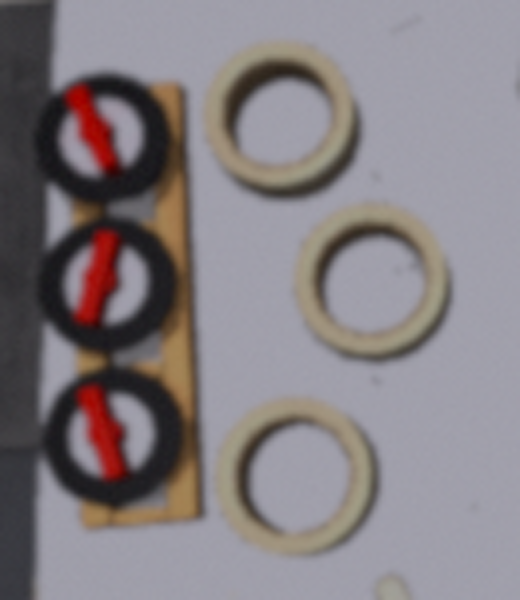

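View pics/b.png

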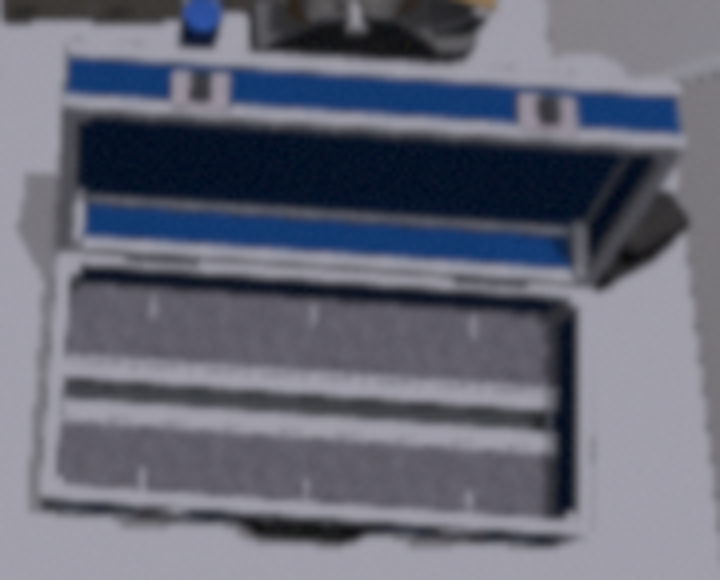

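```bash
cat > m1.py <<'E'
from h import *
c=np.load("top0.npy",allow_pickle=True).item()
def full(p,x0,y0,s=4): p=np.array(p,float); return (p+.5)/s-.5+[x0,y0]
tb=full([(153,305),(313,315),(474,325)],305,95); tf=full([(143,478),(306,490),(470,500)],305,95)
B=unproj(c,tb,26);F=unproj(c,tf,26); M=(B+F)/2
print("marks",M.round(1),"tick span",np.linalg.norm(B-F,axis=1).round(1), "spacing",np.linalg.norm(M[0]-M[1]),np.linalg.norm(M[2]-M[1]))
d=M[0]-M[2]; yaw=np.arctan2(-d[0],d[1]); print("yaw",yaw)
bf=(B-F).mean(0); print("yaw from ticks",np.arctan2(bf[1],bf[0]))
rim=unproj(c,full([(57,252),(38,505),(578,535)],305,95),76);print("rim",rim.round(1))
ctr=M.mean(0)
Rz=R.from_euler('z',yaw).as_matrix()
pts=[]
for z,hx,hy in((76,83,178),(76,77,172),(26,77,172)):
    for t in np.linspace(-1,1,25):
        pts+= [[hx*t,hy,z],[hx*t,-hy,z],[hx,hy*t,z],[-hx,hy*t,z]]
for t in np.linspace(-1,1,30): pts+=[[7.5,172*t,26],[-7.5,172*t,26]]
W=np.array(pts)@Rz.T+[ctr[0],ctr[1],0]
crop(c,305,95,485,240,4,"b2",proj(c,W))
# rolls
im=c["image"].astype(int); hsv=cv2.cvtColor(c["image"],cv2.COLOR_RGB2HSV)
for (u,v) in [(250,159),(272,200),(254,249)]:
    yy,xx=np.mgrid[0:400,0:640]; reg=(np.hypot(xx-u,yy-v)<24)
    m=((hsv[...,1]>45)&(hsv[...,2]>110)&(hsv[...,0]>12)&(hsv[...,0]<35)&reg).astype(np.uint8)
    cs,_=cv2.findContours(m,cv2.RETR_EXTERNAL,cv2.CHAIN_APPROX_NONE)
    k=max(cs,key=cv2.contourArea); e=cv2.minEnclosingCircle(k); el=cv2.fitEllipse(k)
    P=unproj(c,[el[0]],49)[0]; print("roll",el,P.round(1), m.sum(),"diam",np.array(el[1])*(1078-49)/K(c)[0,0])
E
python3 m1.py
cat > m2.py <<'E'
from h import *
c=np.load("top0.npy",allow_pickle=True).item()
hsv=cv2.cvtColor(c["image"],cv2.COLOR_RGB2HSV)
yy,xx=np.mgrid[0:400,0:640]
for u,v in [(207,165),(207,201),(209,239)]:
    reg=np.hypot(xx-u,yy-v)<20
    m=(hsv[...,1]>150)&(hsv[...,2]>90)&((hsv[...,0]<8)|(hsv[...,0]>172))&reg
    P=unproj(c,np.c_[xx[m],yy[m]],100)[:,:2]
    mu=P.mean(0); w,V=np.linalg.eigh(np.cov((P-mu).T)); a=V[:,1]; t=(P-mu)@a
    print("wing",mu.round(1),"len",np.ptp(t).round(1),"wid",np.ptp((P-mu)@V[:,0]).round(1),"ang of y from +y",np.arctan2(-a[0]*np.sign(a[1]),abs(a[1])).round(3))
    b=((c["image"].max(2)<60)&(np.hypot(xx-u,yy-v)<22)).astype(np.uint8)
    k=max(cv2.findContours(b,cv2.RETR_EXTERNAL,cv2.CHAIN_APPROX_NONE)[0],key=cv2.contourArea)
    el=cv2.fitEllipse(k); print("  flange",el,unproj(c,[el[0]],98.5-26+26-0)[0].round(1))
E
python3 m2.py
```

```text
marks [[ 533.6  -57.7   26. ]
 [ 522.5 -169.3   26. ]
 [ 512.1 -281.3   26. ]] tick span [122.8 123.9 123.6] spacing 112.09327433336377 112.53051928060688
yaw -0.0958380632429244
yaw from ticks -0.0987836093968702
rim [[ 620.5    2.7   76. ]
 [ 449.5   20.    76. ]
 [ 419.4 -330.2   76. ]]
roll ((249.36375427246094, 158.3350830078125), (29.36138343811035, 33.90925979614258), 60.03752517700195) [632.5 195.2  49. ] 289 diam [78.11272509 90.21184898]
roll ((272.1274719238281, 199.9344940185547), (31.58070945739746, 36.54662322998047), 44.35372543334961) [513.4 132.7  49. ] 307 diam [84.0169974  97.22826377]
roll ((253.77386474609375, 248.5997772216797), (32.462860107421875, 37.56776809692383), 25.45956802368164) [383.7 182.1  49. ] 313 diam [86.363862   99.94490716]
wing [614.1 309.6] len 59.8 wid 17.5 ang of y from +y -1.106
  flange ((203.90695190429688, 166.52346801757812), (32.87179946899414, 35.51838302612305), 144.1138153076172) [598.8 305.8  98.5]
wing [512.1 302.2] len 60.0 wid 20.3 ang of y from +y 1.36
  flange ((204.8090362548828, 199.76425170898438), (34.49892044067383, 36.743961334228516), 108.78760528564453) [509.7 301.   98.5]
wing [412.7 296.7] len 61.0 wid 18.2 ang of y from +y -1.226
  flange ((207.79592895507812, 238.7040557861328), (32.30148696899414, 34.63388442993164), 69.07164764404297) [408.8 290.6  98.5]
```

View pics/b2.png

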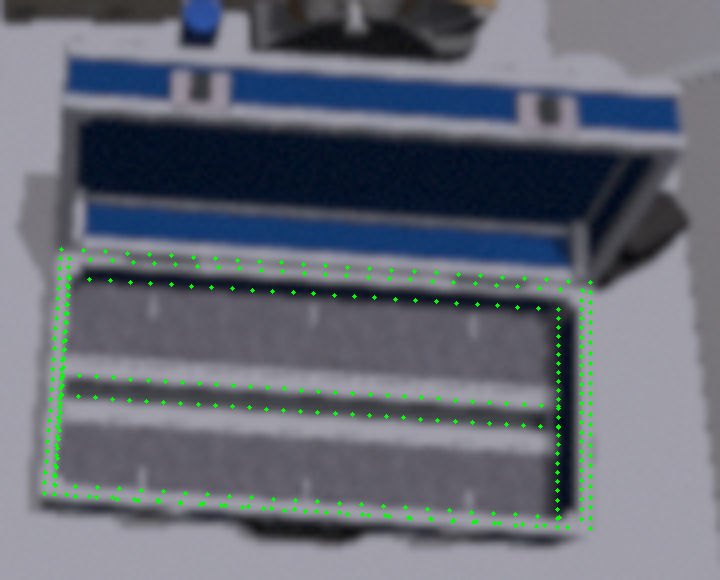

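```bash
cat > m3.py <<'E'
from h import *
from scipy.optimize import minimize, least_squares
c=np.load("top0.npy",allow_pickle=True).item()
a=np.linspace(0,2*np.pi,120,endpoint=False)
def sil(c,x,y,r,z0,z1):
    P=[[x+r*np.cos(t),y+r*np.sin(t),z] for t in a for z in(z0,z1)]
    return cv2.convexHull(proj(c,P).astype(np.float32))
def fitcyl(c,mask,x,y,r,z0,z1):
    k=max(cv2.findContours(mask.astype(np.uint8),cv2.RETR_EXTERNAL,cv2.CHAIN_APPROX_NONE)[0],key=cv2.contourArea)
    k=cv2.convexHull(k).reshape(-1,2).astype(float)
    # use dense contour points near the hull
    def res(p):
        h=sil(c,p[0],p[1],r,z0,z1); return np.array([cv2.pointPolygonTest(h,(float(q[0]),float(q[1])),True)-p[2] for q in k])
    s=least_squares(res,[x,y,0.5],loss='soft_l1',f_scale=.5,diff_step=1e-3)
    return s.x,np.sqrt(np.mean(res(s.x)**2))
yy,xx=np.mgrid[0:400,0:640]
if __name__=="__main__":
    hsv=cv2.cvtColor(c["image"],cv2.COLOR_RGB2HSV)
    allp=[]
    for (u,v,x,y) in [(250,159,632,195),(272,200,513,133),(254,249,384,182)]:
        reg=np.hypot(xx-u,yy-v)<26
        m=(hsv[...,1]>35)&(hsv[...,0]>10)&(hsv[...,0]<40)&reg&(xx>231)
        p,e=fitcyl(c,m,x,y,52,0,49); print("roll",p.round(1),e.round(2)); allp+=list(sil(c,p[0],p[1],52,0,49).reshape(-1,2))
        allp+=list(proj(c,[[p[0]+40*np.cos(t),p[1]+40*np.sin(t),49] for t in a[::3]]))
    for u,v,x,y in [(205,165,600,300),(206,201,506,298),(208,239,408,290)]:
        b=(c["image"].max(2)<75)&(np.hypot(xx-u,yy-v)<21)
        p,e=fitcyl(c,b,x,y,46,76.5,82.5); print("hub",p.round(1),e.round(2)); allp+=list(sil(c,p[0],p[1],46,76.5,82.5).reshape(-1,2))
        w=(hsv[...,1]>150)&(hsv[...,2]>90)&((hsv[...,0]<8)|(hsv[...,0]>172))&(np.hypot(xx-u,yy-v)<20)
        P=unproj(c,np.c_[xx[w],yy[w]],104)[:,:2];mu=P.mean(0);W,V=np.linalg.eigh(np.cov((P-mu).T));d=V[:,1]
        print("   wing",mu.round(1),"y-axis heading",np.degrees(np.arctan2(d[1],d[0])).round(1)%180)
    crop(c,180,130,310,280,4,"a2",allp)
E
python3 m3.py
```

```text
roll [636.  197.    1.3] 0.34
roll [516.9 133.5   1.2] 0.28
roll [384.6 185.6   1.1] 0.22
hub [603.5 311.3  -1.9] 1.28
   wing [612.9 308.4] y-axis heading 26.69999999999999
hub [510.2 308.4  -1.9] 0.72
   wing [511.3 301. ] y-axis heading 167.9
hub [413.2 299.9  -0.8] 0.87
   wing [412.4 295.5] y-axis heading 19.80000000000001
```

View pics/a2.png

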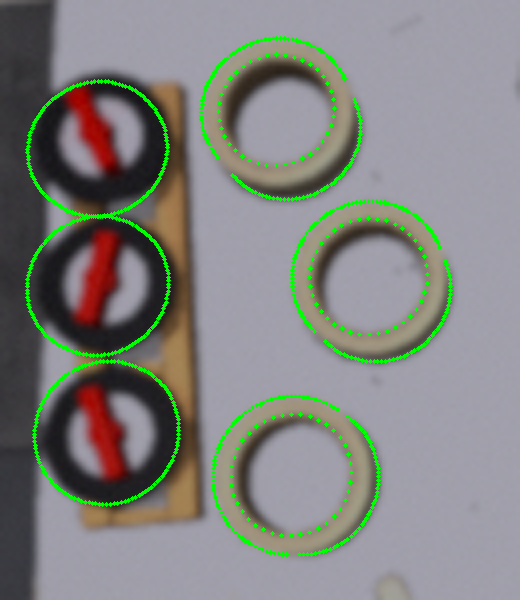

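Run:
```python
from m3 import *
f=lambda p:(np.array(p,float)+.5)/4-.5+[180,130]
fl=f([(104,137),(109,284),(114,437)]); wt=f([(94,130),(99,277),(103,430)])
print(unproj(c,fl,82).round(1)); print(unproj(c,wt,106).round(1))
s=cams.camera("side"); np.save("side0.npy",s,allow_pickle=True)
H=unproj(c,fl,82)
pts=[]
for p in H: pts+=list(sil(s,p[0],p[1],46,76.5,82.5).reshape(-1,2))+list(proj(s,[[p[0],p[1],108.5]]))
for p in [(634.5,196,0),(515.5,133,0),(384.5,184,0)]: pts+=list(sil(s,p[0],p[1],52,0,49).reshape(-1,2))
ctr=[522.6,-169.4]; Rz=R.from_euler('z',-.097).as_matrix()
q=[]
for t in np.linspace(-1,1,30):
    q+=[[83*t,178,76],[83*t,-178,76],[83,178*t,76],[-83,178*t,76],[7.5,172*t,26],[-7.5,172*t,26]]
pts+=list(proj(s,np.array(q)@Rz.T+[*ctr,0]))
crop(s,230,110,380,310,4,"s1",pts)
t=f
st0=readout.read_state()
print(R.from_euler('xyz',st0["eef_rot"]).as_matrix().round(3))
```

```text
[[610.7 306.5  82. ]
 [510.4 300.4  82. ]
 [409.9 294.6  82. ]]
[[608.7 305.9 106. ]
 [510.6 299.9 106. ]
 [412.3 294.7 106. ]]
[[-0.     0.418  0.909]
 [-0.001  0.909 -0.418]
 [-1.    -0.001 -0.   ]]
```

View pics/s1.png

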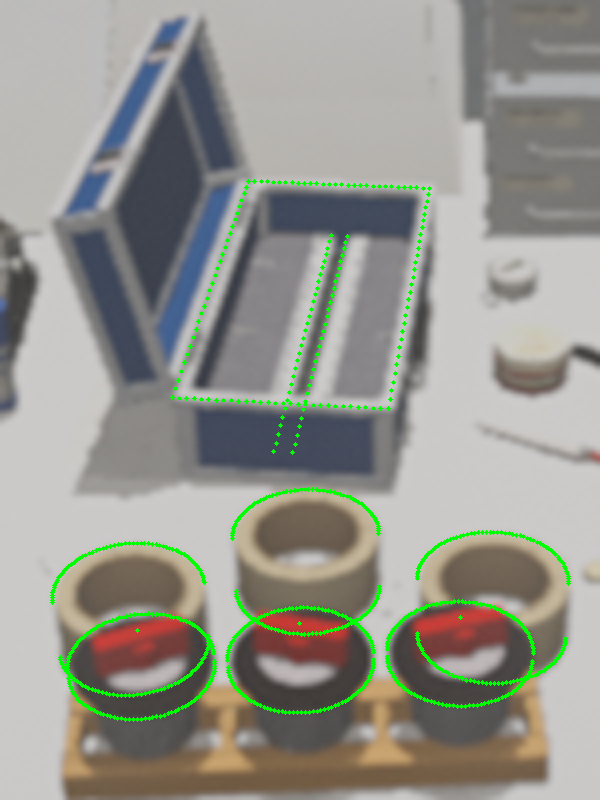

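```bash
cat >> h.py <<'E'
def go(p,head,s=None):
    """tool-axis shift from the current pose to p with heading head (deg of tool y), tool down; rotation rows first, then shift in the NEW axes"""
    s=s or readout.read_state(); p=np.array(p,float)
    R0=R.from_euler('xyz',s["eef_rot"]).as_matrix()
    t=np.radians(head); R1=np.array([[0,np.cos(t),np.sin(t)],[0,np.sin(t),-np.cos(t)],[-1,0,0]])
    rv=R.from_matrix(R0.T@R1).as_rotvec(); d=(p-s["eef_pos"])
    print("heading now",np.degrees(np.arctan2(R0[1,1],R0[0,1])).round(2),"rotvec",rv.round(4),"rows>=",int(np.ceil(np.linalg.norm(rv)/.186)),"| shift new axes (m)",(R1.T@d/1000).round(4),"rows>=",int(np.ceil(np.linalg.norm(d)/62)))
E
python3 - <<'E'
from h import *
st(); go([587.2,199.4,120],-5.5)
E
```

```text
Traceback (most recent call last):
  File "h.py", line 23, in st
    print(round(s["clock"],2),s["eef_pos"].round(1),s["eef_rot"].round(3),"F",s["wrist_force"].round(1),"gap",s["finger_gap"].round(1),"j",s["joints"].round(2))
                                                                                                              ^^^^^^^^^^^^^^^^^^^^^
AttributeError: 'float' object has no attribute 'round'
```

apply_moves(plan=[0.17, 0, 0, 0, 0, 0, 55, 0.18, 0, 0, 0, 0, 0, 55, 0.18, 0, 0, 0, 0, 0, 55, 0.18, 0, 0, 0, 0, 0, 55, 0.18, 0, 0, 0, 0, 0, 55], force=25)

```text
clock: 0.82
eef_pos: [229.6, 499.7, 205.3]
eef_rot: [-0.763, 1.57, -2.09]
wrist_force: [1.0, 0.1, -0.5]
finger_gap: 52.1
```

apply_moves(plan=[0.18, 0, 0, 0, 0, 0, 55, 0.166, 0, 0, 0, 0, 0, 55, 0, 0, 0, 0, 0, 0, 55])

```text
clock: 1.2
eef_pos: [229.6, 499.7, 205.3]
eef_rot: [-0.383, 1.57, -2.049]
wrist_force: [-0.2, -0.5, -0.2]
finger_gap: 51.5
```

Run:
```python
from h import *
st(); go([587.2,199.4,120],-5.5)
```

```text
Traceback (most recent call last):
  File "h.py", line 23, in st
    print(round(s["clock"],2),s["eef_pos"].round(1),s["eef_rot"].round(3),"F",s["wrist_force"].round(1),"gap",s["finger_gap"].round(1),"j",s["joints"].round(2))
                                                                                                              ^^^^^^^^^^^^^^^^^^^^^
AttributeError: 'float' object has no attribute 'round'
```

```bash
sed -i 's/s\["finger_gap"\].round(1)/round(s["finger_gap"],1)/' h.py
python3 - <<'E'
from h import *
st(); go([587.2,199.4,120],-5.5)
E
```

```text
1.2 [229.6 499.7 205.3] [-0.383  1.57  -2.049] F [-0.2 -0.5 -0.2] gap 51.5 j [ 1.07  0.3   1.52 -0.    1.32  1.17]
heading now -5.44 rotvec [0.0011 0.0003 0.0001] rows>= 1 | shift new axes (m) [0.0853 0.3847 0.2646] rows>= 8
```

apply_moves(plan=[0, 0, 0, 0, 0.048, 0.033, 55, 0, 0, 0, 0, 0.048, 0.033, 55, 0, 0, 0, 0, 0.048, 0.033, 55, 0, 0, 0, 0, 0.048, 0.033, 55, 0, 0, 0, 0, 0.048, 0.033, 55])

```text
clock: 1.82
eef_pos: [454.0, 311.1, 205.6]
eef_rot: [2.395, 1.571, 0.733]
wrist_force: [0.0, 0.3, 0.7]
finger_gap: 51.5
```

apply_moves(plan=[0, 0, 0, 0, 0.048, 0.033, 55, 0, 0, 0, 0.01, 0.048, 0.033, 55, 0, 0, 0, 0.03, 0.049, 0.034, 55, 0, 0, 0, 0.045, 0, 0, 55, 0, 0, 0, 0, 0, 0, 55])

```text
clock: 2.45
eef_pos: [583.1, 200.7, 119.2]
eef_rot: [-1.213, 1.564, -2.877]
wrist_force: [-0.4, -0.3, -0.3]
finger_gap: 51.5
```

Run:
```python
from h import *
st(); go([587.2,199.4,12],-5.5)
c=cams.camera("top"); np.save("t1.npy",c,allow_pickle=True)
print(proj(c,[[587.2,199.4,120],[587.2,199.4,49]]))
crop(c,180,130,310,280,4,"a3",proj(c,[[587.2,199.4,120],[587.2,199.4,49]]))
s=cams.camera("side"); crop(s,230,150,400,310,4,"s3",proj(s,[[587.2,199.4,120],[587.2,199.4,49]]))
```

```text
2.45 [583.1 200.7 119.2] [-1.213  1.564 -2.877] F [-0.4 -0.3 -0.3] gap 51.5 j [0.27 0.53 1.41 0.   1.21 0.37]
heading now -5.35 rotvec [0.0027 0.0023 0.0061] rows>= 1 | shift new axes (m) [0.1072 0.0042 0.0009] rows>= 2
[[242.56211733 167.42012819]
 [247.73411833 174.23699261]]
```

View pics/a3.png

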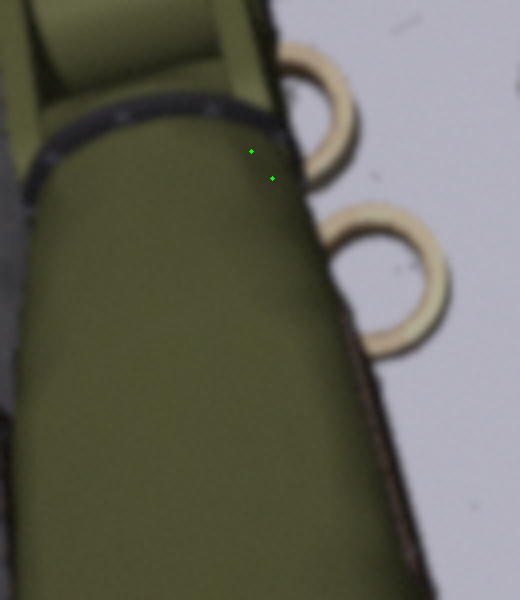

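View pics/s3.png

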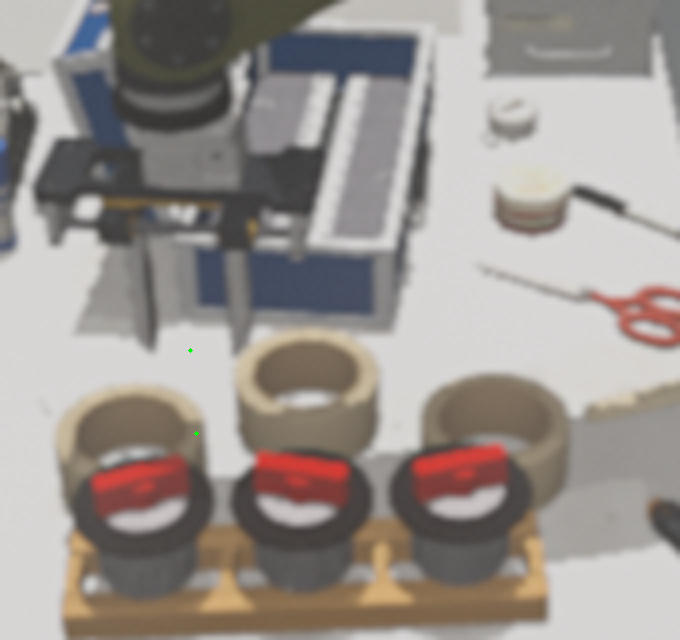

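Side view: finger tips are at about (152,348) and (238,352), and the roll wall sits below between them at (196,433), as planned. I'll descend.

apply_moves(plan=[0.003, 0.002, 0.006, 0, 0.004, 0.001, 55, 0, 0, 0, 0.05, 0, 0, 55, 0, 0, 0, 0.04, 0, 0, 55, 0, 0, 0, 0.017, 0, 0, 55, 0, 0, 0, 0, 0, 0, 55])

```text
clock: 3.18
eef_pos: [589.4, 200.5, 15.9]
eef_rot: [1.896, 1.564, 0.226]
wrist_force: [-0.6, 0.1, -0.5]
finger_gap: 51.7
```

apply_moves(plan=[0, 0, 0, 0, 0, 0, 0, 0, 0, 0, 0, 0, 0, 0, 0, 0, 0, 0, 0, 0, 0, 0, 0, 0, 0, 0, 0, 0, 0, 0, 0, 0, 0, 0, 0])

```text
clock: 3.8
eef_pos: [589.2, 200.4, 15.6]
eef_rot: [1.903, 1.564, 0.233]
wrist_force: [-1.0, -1.0, 1.8]
finger_gap: 14.0
```

Run:
```python
from h import *
st(); go([587.2,199.4,12],-5.5)
s=cams.camera("side"); crop(s,230,150,400,310,4,"s4")
```

```text
3.8 [589.2 200.4  15.6] [1.903 1.564 0.233] F [-1.  -1.   1.8] gap 14.0 j [ 0.27  0.66  1.46 -0.    1.01  0.37]
heading now -5.67 rotvec [-0.0029 -0.0021 -0.0062] rows>= 1 | shift new axes (m) [ 0.0036 -0.0019  0.0011] rows>= 1
```

View pics/s4.png

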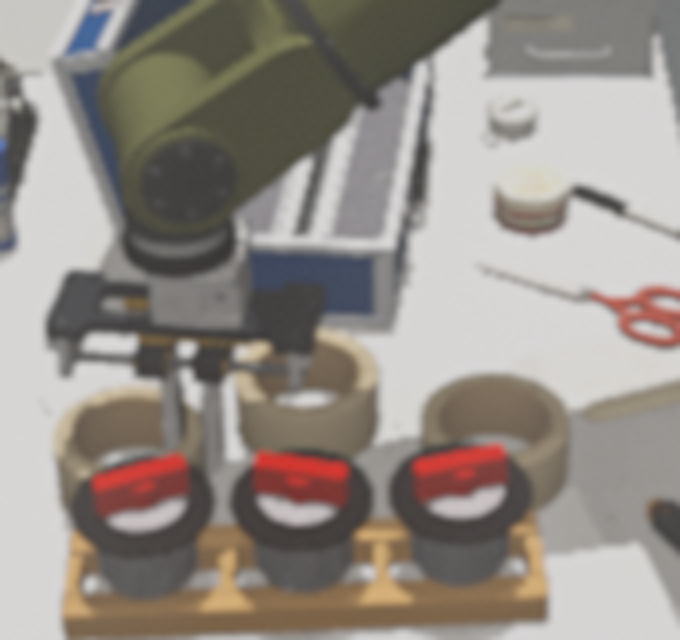

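apply_moves(plan=[-0.003, -0.002, -0.006, -0.02, 0, 0, 0, 0, 0, 0, -0.05, 0, 0, 0, 0, 0, 0, -0.05, 0, 0, 0, 0, 0, 0, -0.005, 0, 0, 0, 0, 0, 0, 0, 0, 0, 0])

```text
clock: 4.47
eef_pos: [588.6, 200.1, 139.4]
eef_rot: [-1.193, 1.57, -2.86]
wrist_force: [0.2, 0.0, -2.4]
finger_gap: 14.2
```

Run:
```python
from h import *
st(); go([487.8,-53.3,140],-5.5)
s=cams.camera("side"); crop(s,230,110,400,270,4,"s5")
```

```text
4.47 [588.6 200.1 139.4] [-1.193  1.57  -2.86 ] F [ 0.2  0.  -2.4] gap 14.2 j [ 0.27  0.52  1.38 -0.    1.25  0.36]
heading now -5.5 rotvec [-0.      0.0004  0.0011] rows>= 1 | shift new axes (m) [-0.0006 -0.076   0.2619] rows>= 5
```

View pics/s5.png

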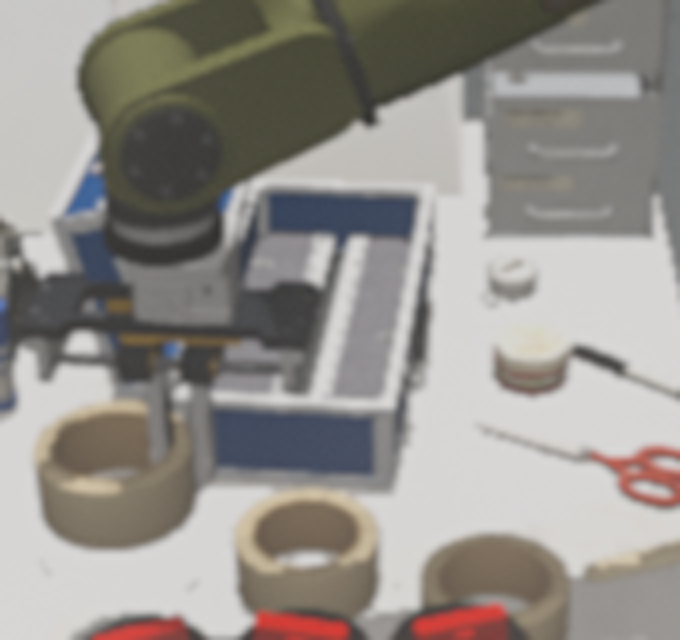

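apply_moves(plan=[0, 0, 0, 0, -0.034, 0.048, 0, 0, 0, 0, 0, -0.03, 0.053, 0, 0, 0, 0, 0, -0.012, 0.053, 0, 0, 0, 0, 0, 0, 0.055, 0, 0, 0, 0, 0, 0, 0.053, 0])

```text
clock: 5.15
eef_pos: [487.1, -54.8, 138.9]
eef_rot: [-1.635, 1.568, 2.981]
wrist_force: [1.0, -0.9, -2.1]
finger_gap: 14.3
```

apply_moves(plan=[0, 0, 0, 0, 0, 0, 0, 0, 0, 0, 0, 0, 0, 0])

```text
clock: 5.4
eef_pos: [487.8, -52.9, 139.2]
eef_rot: [-1.737, 1.569, 2.879]
wrist_force: [0.5, -0.3, -1.0]
finger_gap: 14.3
```

Run:
```python
from h import *
st(); go([487.8,-53.3,40],-5.5)
s=cams.camera("side"); crop(s,230,110,380,230,5,"s6")
```

```text
5.4 [487.8 -52.9 139.2] [-1.737  1.569  2.879] F [ 0.5 -0.3 -1. ] gap 14.3 j [-0.18  0.24  1.76  0.    1.14 -0.09]
heading now -5.53 rotvec [-0.0005 -0.0003  0.0021] rows>= 1 | shift new axes (m) [0.0992 0.     0.0004] rows>= 2
```

View pics/s6.png

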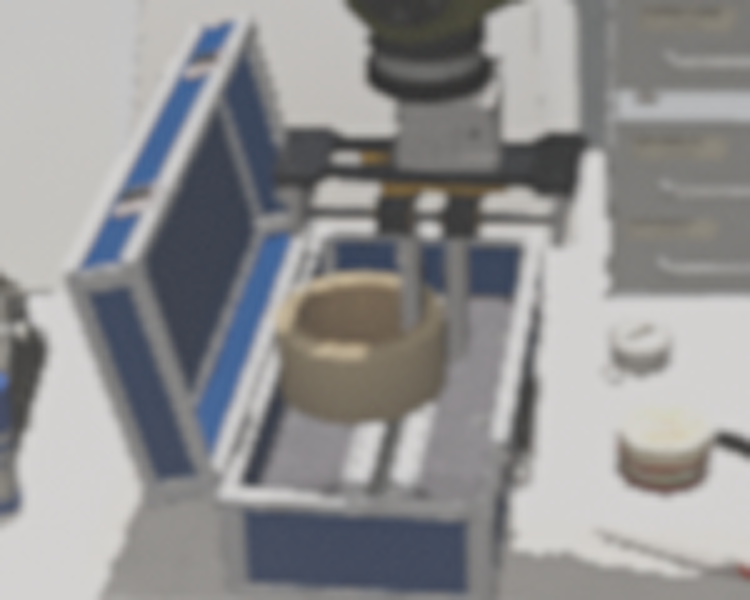

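The roll is over the case and level, with clearance at the walls. Lowering it.

apply_moves(plan=[0, 0, 0, 0.04, 0, 0, 0, 0, 0, 0, 0.035, 0, 0, 0, 0, 0, 0, 0.015, 0, 0, 0, 0, 0, 0, 0.007, 0, 0, 0, 0, 0, 0, 0, 0, 0, 0])

```text
clock: 6.08
eef_pos: [488.6, -53.1, 43.8]
eef_rot: [1.501, 1.57, -0.165]
wrist_force: [0.2, -0.5, -0.9]
finger_gap: 14.7
```

apply_moves(plan=[0, 0, 0, 0, 0, 0, 25, 0, 0, 0, 0, 0, 0, 25, 0, 0, 0, -0.03, 0, 0, 25, 0, 0, 0, -0.06, 0, 0, 25, 0, 0, 0, -0.05, 0, 0, 40])

```text
clock: 6.7
eef_pos: [488.3, -53.3, 186.0]
eef_rot: [1.503, 1.569, -0.164]
wrist_force: [0.7, 0.9, -0.7]
finger_gap: 30.2
```

Run:
```python
from h import *
st(); go([468.2,137.6,180],-5.5)
s=cams.camera("side"); crop(s,230,110,380,230,5,"s7")
```

```text
6.7 [488.3 -53.3 186. ] [ 1.503  1.569 -0.164] F [ 0.7  0.9 -0.7] gap 30.2 j [-0.18  0.19  1.71  0.    1.24 -0.09]
heading now -5.51 rotvec [-0.0001  0.0001 -0.0016] rows>= 1 | shift new axes (m) [ 0.006  -0.0383 -0.1881] rows>= 4
```

View pics/s7.png

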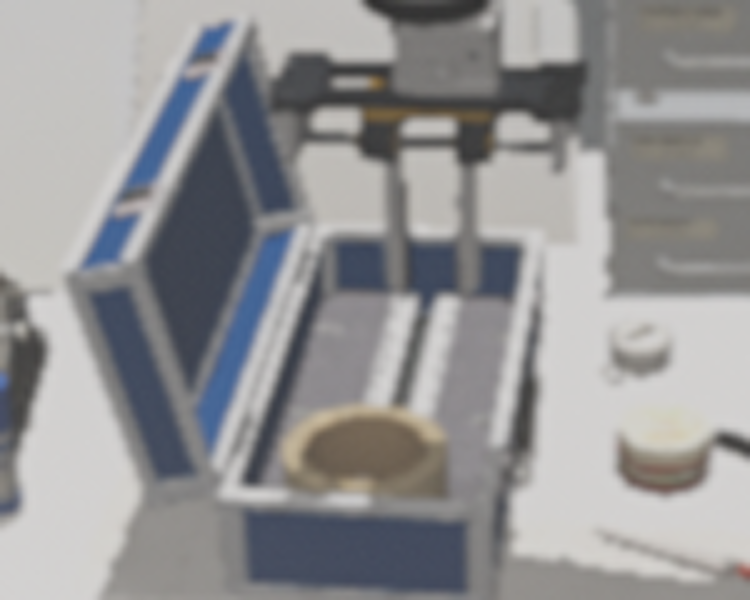

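Run:
```python
from h import *
c=cams.camera("top"); crop(c,180,90,480,290,2.6,"t7",list(proj(c,[[514,133,49],[383,183,49],[533.6,-57.7,74]])))
```

```text
(no output)
```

View pics/t7.png

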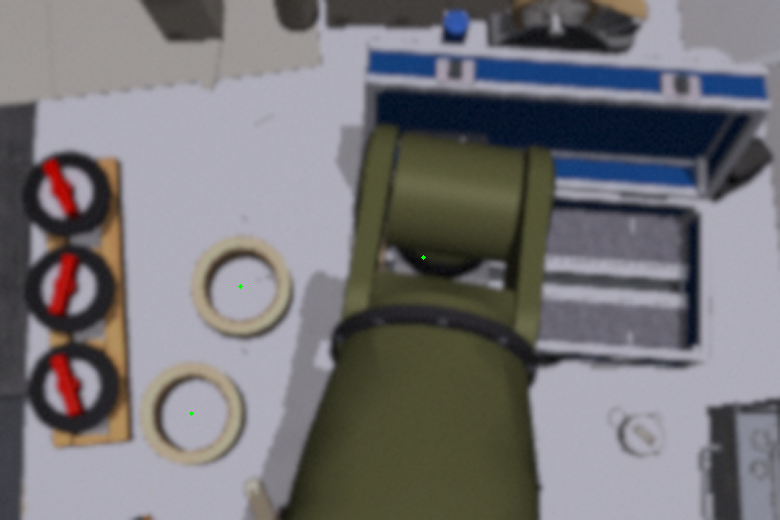

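Both remaining rolls are still at the measured centres (green dots at (240,286) and (191,413)).

apply_moves(plan=[0, 0, 0, 0, -0.01, -0.047, 55, 0, 0, 0, 0, -0.01, -0.047, 55, 0, 0, 0, 0, -0.01, -0.047, 55, 0, 0, 0, 0.03, -0.008, -0.047, 55, 0, 0, 0, 0.04, 0, 0, 55])

```text
clock: 7.42
eef_pos: [468.3, 140.1, 112.8]
eef_rot: [1.993, 1.569, 0.33]
wrist_force: [0.2, -1.4, -0.7]
finger_gap: 51.4
```

apply_moves(plan=[0, 0, 0, 0, 0, 0, 55, 0, 0, 0, 0, 0, 0, 55])

```text
clock: 7.68
eef_pos: [469.1, 137.2, 114.6]
eef_rot: [1.877, 1.57, 0.21]
wrist_force: [0.1, 0.3, -0.0]
finger_gap: 51.6
```

Run:
```python
from h import *
st(); go([468.2,137.6,15],-5.5)
s=cams.camera("side"); crop(s,250,150,400,290,5,"s8")
```

```text
7.67 [469.1 137.2 114.6] [1.877 1.57  0.21 ] F [ 0.1  0.3 -0. ] gap 51.6 j [ 0.21  0.26  1.79 -0.    1.08  0.31]
heading now -5.54 rotvec [-0.0007 -0.0004 -0.0012] rows>= 1 | shift new axes (m) [ 0.0996 -0.0009 -0.0003] rows>= 2
```

View pics/s8.png

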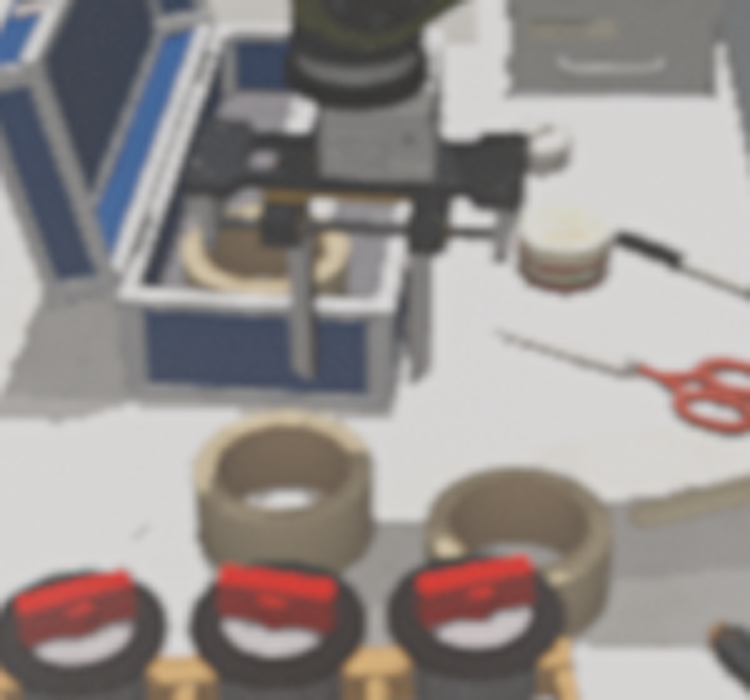

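apply_moves(plan=[0, 0, 0, 0.045, 0, 0, 55, 0, 0, 0, 0.04, 0, 0, 55, 0, 0, 0, 0.014, 0, 0, 55, 0, 0, 0, 0, 0, 0, 55, 0, 0, 0, 0, 0, 0, 0])

```text
clock: 8.35
eef_pos: [469.5, 137.7, 16.0]
eef_rot: [1.88, 1.568, 0.213]
wrist_force: [0.6, 0.2, 1.1]
finger_gap: 45.0
```

apply_moves(plan=[0, 0, 0, 0, 0, 0, 0, 0, 0, 0, 0, 0, 0, 0, 0, 0, 0, 0, 0, 0, 0, 0, 0, 0, 0, 0, 0, 0, 0, 0, 0, 0, 0, 0, 0])

```text
clock: 8.98
eef_pos: [468.8, 137.6, 14.6]
eef_rot: [1.847, 1.57, 0.181]
wrist_force: [1.6, 0.6, 3.1]
finger_gap: 12.4
```

apply_moves(plan=[0, 0, 0, -0.02, 0, 0, 0, 0, 0, 0, -0.05, 0, 0, 0, 0, 0, 0, -0.05, 0, 0, 0, 0, 0, 0, -0.005, 0, 0, 0, 0, 0, 0, 0, 0, 0, 0])

```text
clock: 9.6
eef_pos: [468.0, 137.4, 138.6]
eef_rot: [-1.277, 1.57, -2.944]
wrist_force: [0.1, 0.8, -1.9]
finger_gap: 12.2
```

Run:
```python
from h import *
st(); go([476.7,-164.9,140],-5.5)
s=cams.camera("side"); crop(s,250,150,400,290,5,"s9")
```

```text
9.6 [468.  137.4 138.6] [-1.277  1.57  -2.944] F [ 0.1  0.8 -1.9] gap 12.2 j [0.21 0.23 1.77 0.   1.14 0.31]
heading now -5.5 rotvec [-0.0001  0.0003  0.001 ] rows>= 1 | shift new axes (m) [-0.0014  0.0376  0.3001] rows>= 5
```

View pics/s9.png

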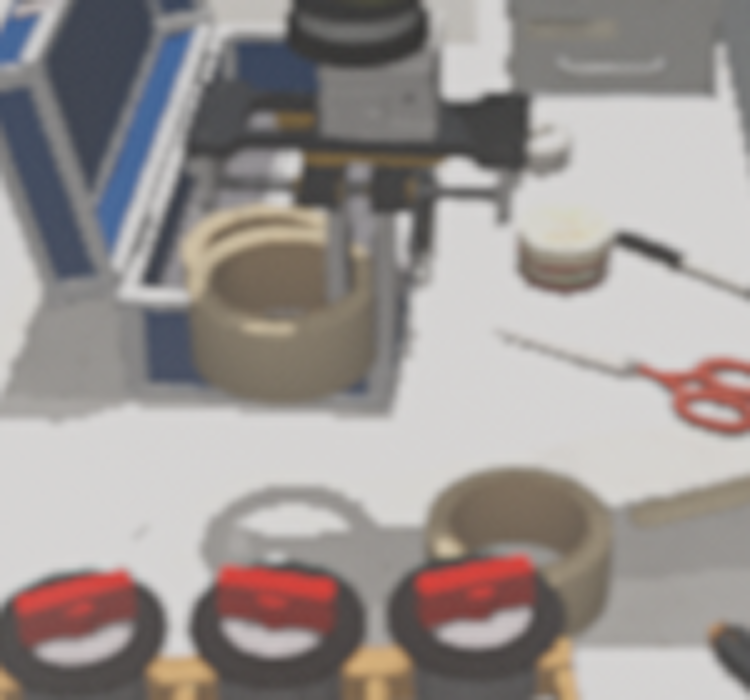

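The second roll is held level. Moving it to mark_1.

apply_moves(plan=[0, 0, 0, 0, 0.008, 0.06, 0, 0, 0, 0, 0, 0.008, 0.06, 0, 0, 0, 0, 0, 0.008, 0.06, 0, 0, 0, 0, 0, 0.008, 0.06, 0, 0, 0, 0, 0, 0.006, 0.06, 0])

```text
clock: 10.28
eef_pos: [476.6, -166.5, 137.6]
eef_rot: [-1.906, 1.568, 2.71]
wrist_force: [-0.1, 0.1, -1.6]
finger_gap: 12.4
```

apply_moves(plan=[0, 0, 0, 0, 0, 0, 0, 0, 0, 0, 0, 0, 0, 0])

```text
clock: 10.52
eef_pos: [476.9, -164.2, 138.0]
eef_rot: [-1.94, 1.568, 2.676]
wrist_force: [-0.1, 0.7, -0.2]
finger_gap: 12.6
```

Run:
```python
from h import *
st(); go([476.7,-164.9,41],-5.5)
s=cams.camera("side"); crop(s,230,110,380,230,5,"s10")
c=cams.camera("top"); crop(c,300,90,480,240,4,"t10",list(proj(c,[[533.6,-57.7,74]])))
```

```text
10.53 [ 476.9 -164.2  138. ] [-1.94   1.568  2.676] F [-0.1  0.7 -0.2] gap 12.6 j [-0.4   0.27  1.73  0.    1.15 -0.31]
heading now -5.53 rotvec [-0.0005 -0.001   0.0025] rows>= 1 | shift new axes (m) [ 0.097  -0.0002  0.0007] rows>= 2
```

View pics/s10.png

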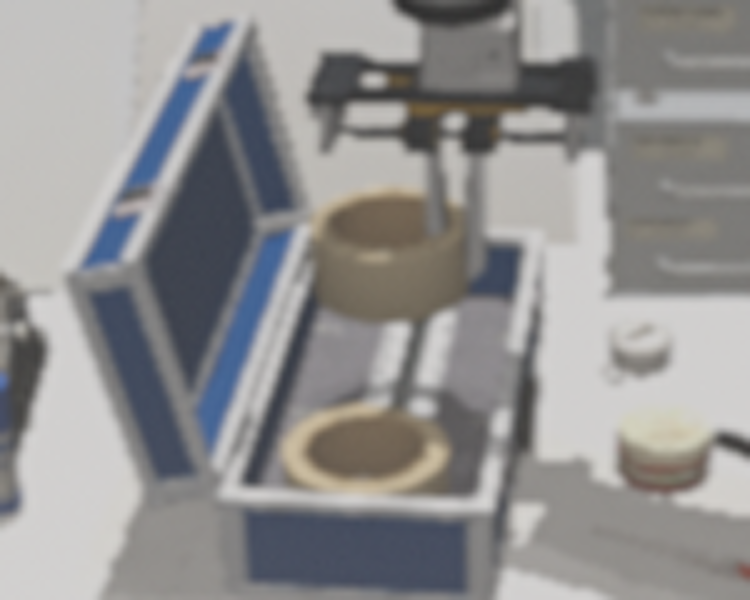

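View pics/t10.png

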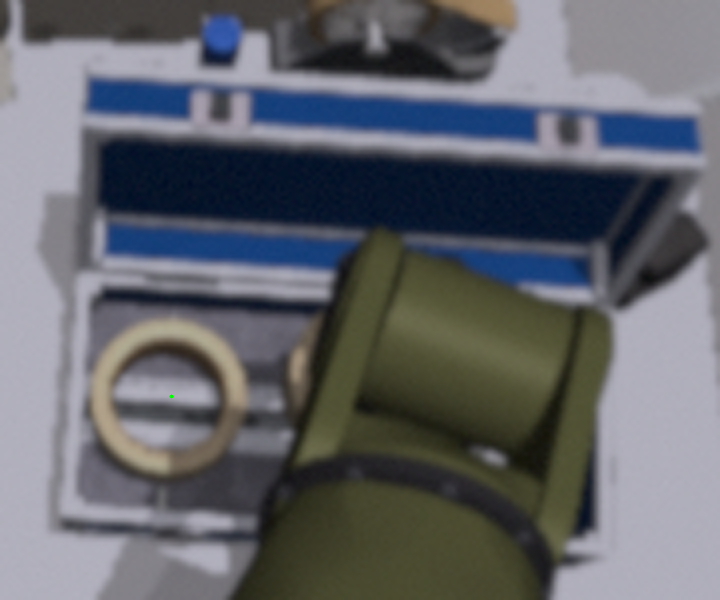

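Roll 1 sits at mark_0, with its hole centre on the projected mark (171,396). Lowering roll 2.

apply_moves(plan=[0, 0, 0, 0.04, 0, 0.001, 0, 0, 0, 0, 0.035, 0, 0, 0, 0, 0, 0, 0.015, 0, 0, 0, 0, 0, 0, 0.006, 0, 0, 0, 0, 0, 0, 0, 0, 0, 0])

```text
clock: 11.25
eef_pos: [477.9, -165.6, 44.0]
eef_rot: [1.255, 1.57, -0.411]
wrist_force: [0.3, 0.2, -1.2]
finger_gap: 12.2
```

apply_moves(plan=[0, 0, 0, 0, 0, 0, 25, 0, 0, 0, 0, 0, 0, 25, 0, 0, 0, -0.03, 0, 0, 25, 0, 0, 0, -0.06, 0, 0, 25, 0, 0, 0, -0.05, 0, 0, 40])

```text
clock: 11.88
eef_pos: [477.5, -165.8, 186.0]
eef_rot: [1.268, 1.569, -0.399]
wrist_force: [-0.0, -1.1, -0.6]
finger_gap: 30.1
```

Run:
```python
from h import *
st(); go([337.2,187.4,180],-5.5)
c=cams.camera("top"); crop(c,180,90,480,290,2.6,"t11",list(proj(c,[[383,183,49]])))
```

```text
11.88 [ 477.5 -165.8  186. ] [ 1.268  1.569 -0.399] F [-0.  -1.1 -0.6] gap 30.1 j [-0.41  0.22  1.67  0.    1.25 -0.31]
heading now -5.51 rotvec [-0.0001  0.0004 -0.0014] rows>= 1 | shift new axes (m) [ 0.006  -0.1735 -0.3381] rows>= 7
```

View pics/t11.png

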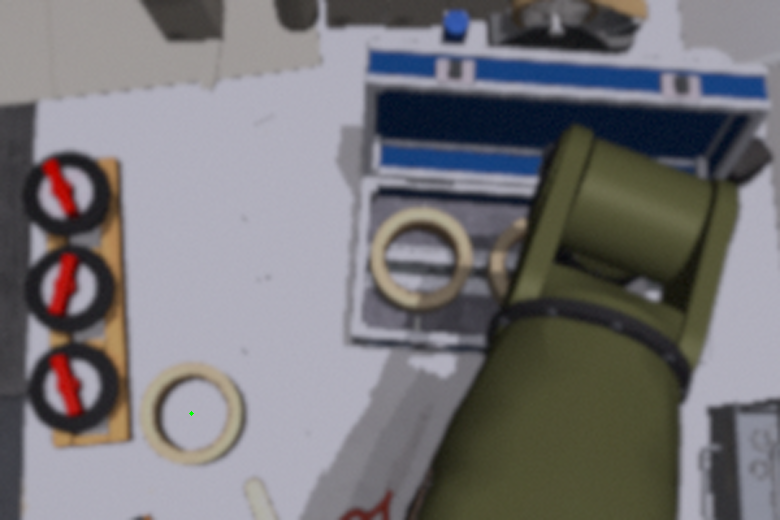

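apply_moves(plan=[0, 0, 0, 0, -0.025, -0.048, 55, 0, 0, 0, 0, -0.025, -0.048, 55, 0, 0, 0, 0, -0.025, -0.048, 55, 0, 0, 0, 0, -0.025, -0.048, 55, 0, 0, 0, 0, -0.025, -0.048, 55])

```text
clock: 12.55
eef_pos: [375.2, 86.5, 183.7]
eef_rot: [1.813, 1.569, 0.146]
wrist_force: [0.6, 0.3, 0.3]
finger_gap: 51.8
```

apply_moves(plan=[0, 0, 0, 0, -0.025, -0.048, 55, 0, 0, 0, 0.02, -0.024, -0.05, 55, 0, 0, 0, 0.05, 0, 0, 55, 0, 0, 0, 0, 0, 0, 55, 0, 0, 0, 0, 0, 0, 55])

```text
clock: 13.18
eef_pos: [337.5, 187.2, 114.9]
eef_rot: [2.075, 1.569, 0.407]
wrist_force: [-0.0, 0.7, 1.2]
finger_gap: 51.6
```

Run:
```python
from h import *
st(); go([337.2,187.4,15],-5.5)
s=cams.camera("side"); crop(s,270,170,420,300,5,"s12")
```

```text
13.18 [337.5 187.2 114.9] [2.075 1.569 0.407] F [-0.   0.7  1.2] gap 51.6 j [ 0.41  0.04  2.06 -0.    1.04  0.51]
heading now -5.56 rotvec [-0.0011 -0.0007 -0.0013] rows>= 1 | shift new axes (m) [ 0.0999 -0.0003 -0.0001] rows>= 2
```

View pics/s12.png

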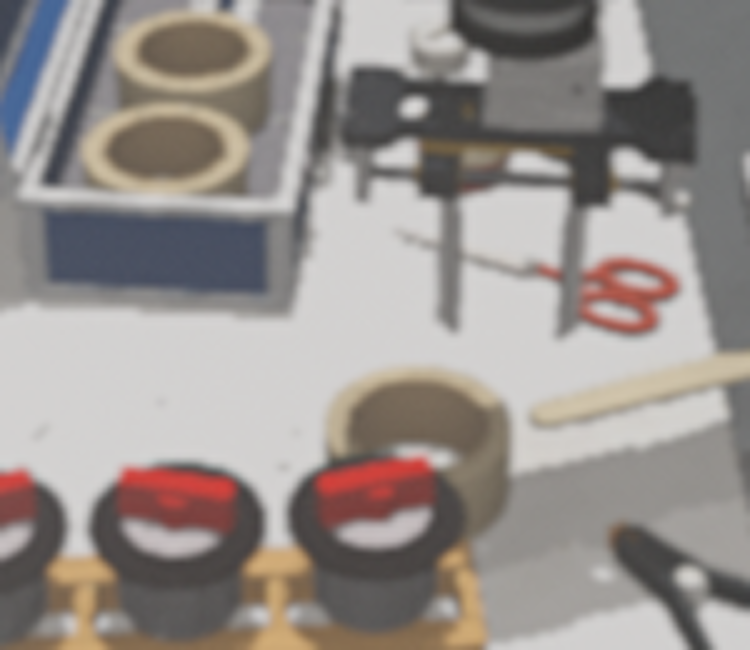

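apply_moves(plan=[0, 0, 0, 0.045, 0, 0, 55, 0, 0, 0, 0.04, 0, 0, 55, 0, 0, 0, 0.014, 0, 0, 55, 0, 0, 0, 0, 0, 0, 55, 0, 0, 0, 0, 0, 0, 0])

```text
clock: 13.85
eef_pos: [337.7, 187.6, 15.7]
eef_rot: [2.084, 1.568, 0.416]
wrist_force: [-0.8, -0.0, 0.4]
finger_gap: 45.0
```

apply_moves(plan=[0, 0, 0, 0, 0, 0, 0, 0, 0, 0, 0, 0, 0, 0, 0, 0, 0, 0, 0, 0, 0, 0, 0, 0, 0, 0, 0, 0, 0, 0, 0, 0, 0, 0, 0])

```text
clock: 14.48
eef_pos: [336.9, 187.5, 14.6]
eef_rot: [1.927, 1.57, 0.26]
wrist_force: [0.7, 0.1, 4.1]
finger_gap: 12.2
```

apply_moves(plan=[0, 0, 0, -0.02, 0, 0, 0, 0, 0, 0, -0.05, 0, 0, 0, 0, 0, 0, -0.05, 0, 0, 0, 0, 0, 0, -0.005, 0, 0, 0, 0, 0, 0, 0, 0, 0, 0])

```text
clock: 15.1
eef_pos: [336.2, 187.2, 138.6]
eef_rot: [-1.122, 1.57, -2.789]
wrist_force: [-0.2, -0.0, -1.9]
finger_gap: 12.6
```

Run:
```python
from h import *
st(); go([466.3,-276.9,140],-5.5)
s=cams.camera("side"); crop(s,270,170,420,300,5,"s13")
```

```text
15.1 [336.2 187.2 138.6] [-1.122  1.57  -2.789] F [-0.2 -0.  -1.9] gap 12.6 j [0.41 0.   2.03 0.   1.11 0.51]
heading now -5.5 rotvec [-0.0001  0.0004  0.0007] rows>= 1 | shift new axes (m) [-0.0014  0.1739  0.4495] rows>= 8
```

View pics/s13.png

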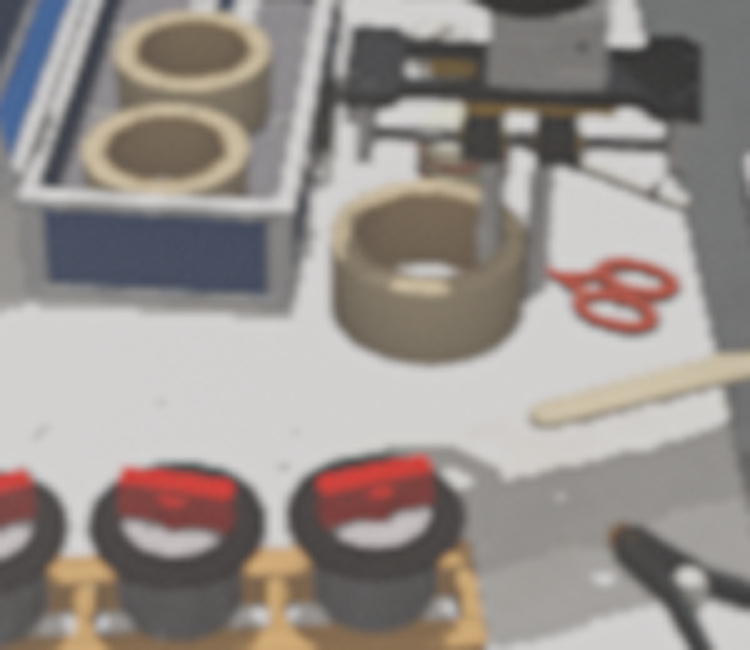

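apply_moves(plan=[0, 0, 0, 0, 0.022, 0.054, 0, 0, 0, 0, 0, 0.022, 0.056, 0, 0, 0, 0, 0, 0.022, 0.056, 0, 0, 0, 0, 0, 0.022, 0.056, 0, 0, 0, 0, 0, 0.022, 0.056, 0])

```text
clock: 15.78
eef_pos: [419.0, -101.8, 137.7]
eef_rot: [-1.822, 1.568, 2.794]
wrist_force: [0.8, 0.5, -1.0]
finger_gap: 12.3
```

apply_moves(plan=[0, 0, 0, 0, 0.022, 0.056, 0, 0, 0, 0, 0, 0.022, 0.056, 0, 0, 0, 0, 0, 0.02, 0.056, 0, 0, 0, 0, 0, 0, 0, 0, 0, 0, 0, 0, 0, 0, 0])

```text
clock: 16.4
eef_pos: [466.3, -272.5, 137.6]
eef_rot: [-2.114, 1.568, 2.502]
wrist_force: [-0.8, -0.1, -0.9]
finger_gap: 12.5
```

Run:
```python
from h import *
st(); go([466.3,-276.9,41],-5.5)
s=cams.camera("side"); crop(s,230,110,380,230,5,"s14")
```

```text
16.4 [ 466.3 -272.5  137.6] [-2.114  1.568  2.502] F [-0.8 -0.1 -0.9] gap 12.5 j [-0.6   0.35  1.63  0.    1.17 -0.5 ]
heading now -5.52 rotvec [-0.0003 -0.0017  0.0028] rows>= 1 | shift new axes (m) [0.0966 0.0004 0.0044] rows>= 2
```

View pics/s14.png

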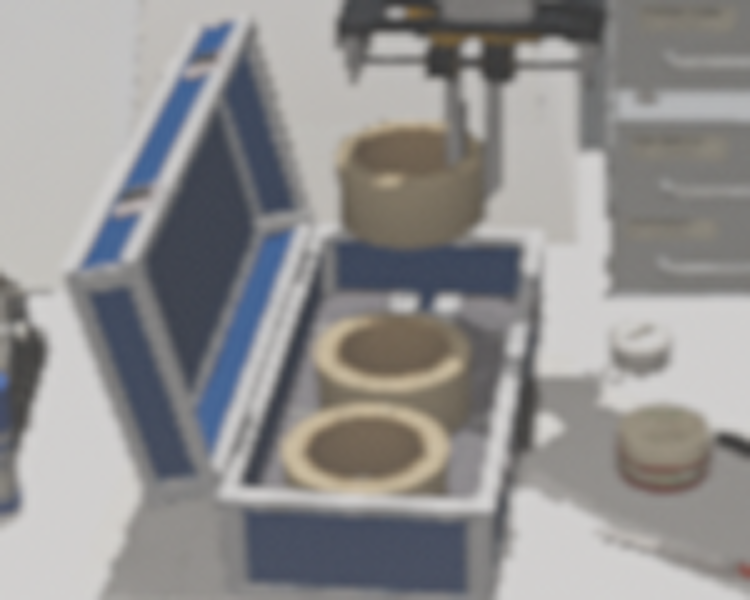

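apply_moves(plan=[0, 0, 0, 0.04, 0, 0.003, 0, 0, 0, 0, 0.035, 0, 0, 0, 0, 0, 0, 0.014, 0, 0, 0, 0, 0, 0, 0.006, 0, 0, 0, 0, 0, 0, 0, 0, 0, 0])

```text
clock: 17.08
eef_pos: [467.2, -276.2, 45.1]
eef_rot: [1.048, 1.57, -0.618]
wrist_force: [-1.1, 0.8, -1.4]
finger_gap: 12.5
```

apply_moves(plan=[0, 0, 0, 0, 0, 0, 25, 0, 0, 0, 0, 0, 0, 25, 0, 0, 0, -0.03, 0, 0, 25, 0, 0, 0, -0.06, 0, 0, 25, 0, 0, 0, -0.05, 0, 0, 40])

```text
clock: 17.7
eef_pos: [466.8, -276.3, 187.0]
eef_rot: [1.094, 1.569, -0.573]
wrist_force: [0.2, 0.2, -0.1]
finger_gap: 30.2
```

Run:
```python
from h import *
st(); go([411,294.6,180],-70.2); go([411,294.6,180],109.8)
s=cams.camera("side"); crop(s,230,110,380,230,5,"s15")
```

```text
17.7 [ 466.8 -276.3  187. ] [ 1.094  1.569 -0.573] F [ 0.2  0.2 -0.1] gap 30.2 j [-0.6   0.3   1.57  0.    1.27 -0.51]
heading now -5.51 rotvec [ 1.1291e+00 -1.0000e-04 -1.6000e-03] rows>= 7 | shift new axes (m) [ 0.007  -0.556  -0.1408] rows>= 10
heading now -5.51 rotvec [-2.0125e+00  1.8000e-03 -2.0000e-04] rows>= 11 | shift new axes (m) [0.007  0.556  0.1408] rows>= 10
```

View pics/s15.png

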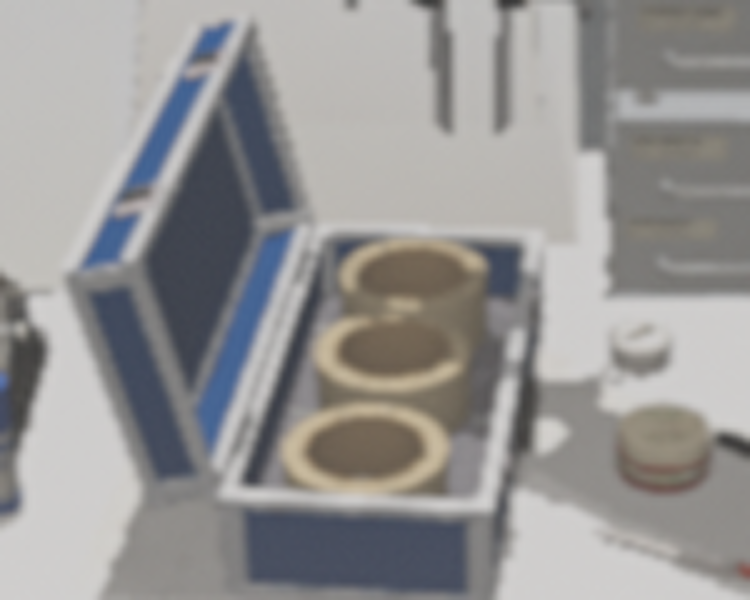

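apply_moves(plan=[0, 0, 0, 0, -0.011, -0.055, 50, 0, 0, 0, 0, -0.011, -0.056, 50, 0, 0, 0, 0, -0.011, -0.057, 50, 0, 0, 0, 0, -0.011, -0.057, 50, 0, 0, 0, 0, -0.011, -0.057, 50])

```text
clock: 18.38
eef_pos: [438.7, 11.4, 184.8]
eef_rot: [1.624, 1.569, -0.043]
wrist_force: [0.8, 0.0, 0.5]
finger_gap: 46.7
```

apply_moves(plan=[0, 0, 0, 0, -0.011, -0.057, 50, 0, 0, 0, 0, -0.011, -0.057, 50, 0, 0, 0, 0, -0.011, -0.057, 50, 0, 0, 0, 0, -0.011, -0.055, 50, 0, 0, 0, 0, -0.011, -0.055, 50])

```text
clock: 19.0
eef_pos: [410.9, 296.7, 184.8]
eef_rot: [2.167, 1.57, 0.5]
wrist_force: [0.6, -0.7, 0.4]
finger_gap: 47.1
```

apply_moves(plan=[0.161, 0, 0, 0, 0, 0, 50, 0.161, 0, 0, 0, 0, 0, 50, 0.161, 0, 0, 0, 0, 0, 50, 0.161, 0, 0, 0, 0, 0, 50, 0.161, 0, 0, 0, 0, 0, 50])

```text
clock: 19.62
eef_pos: [411.3, 294.8, 184.6]
eef_rot: [3.027, 1.57, 0.55]
wrist_force: [0.5, -0.3, 0.1]
finger_gap: 47.3
```

apply_moves(plan=[0.161, 0, 0, 0, 0, 0, 50, 0.161, 0, 0, 0, 0, 0, 50, 0, 0, 0, 0, 0, 0, 50, 0, 0, 0, 0, 0, 0, 50])

```text
clock: 20.12
eef_pos: [411.3, 294.7, 184.5]
eef_rot: [-2.95, 1.571, 0.543]
wrist_force: [-0.2, 0.7, -0.5]
finger_gap: 46.7
```

Run:
```python
from h import *
st(); go([411,294.6,130],-70.2)
c=cams.camera("top"); np.save("t16.npy",c,allow_pickle=True)
crop(c,300,90,480,240,4,"t16",list(proj(c,[[533.6,-57.7,74],[522.5,-169.3,74],[512.1,-281.3,74]])))
```

```text
20.12 [411.3 294.7 184.5] [-2.95   1.571  0.543] F [-0.2  0.7 -0.5] gap 46.7 j [ 0.55  0.22  1.67 -0.    1.25  1.77]
heading now -69.87 rotvec [ 0.0058 -0.0003  0.0001] rows>= 1 | shift new axes (m) [0.0545 0.     0.0003] rows>= 1
```

View pics/t16.png

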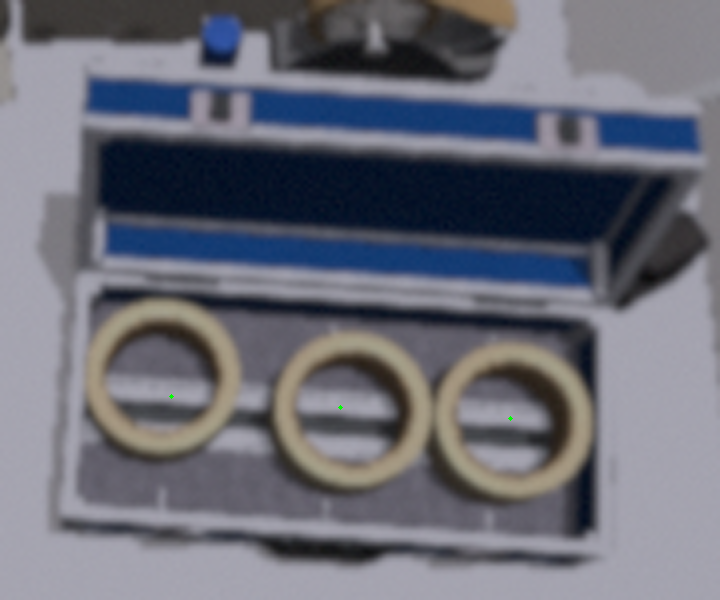

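Roll 1 has been knocked: its centre is now at (163,377) rather than (171,396). Roll 2, at (353,411), sits about 8 mm toward roll 3. Measuring both.

```bash
cat > m4.py <<'E'
from m3 import *
def rolls(c,guesses,z0=26,z1=74.5):
    hsv=cv2.cvtColor(c["image"],cv2.COLOR_RGB2HSV); out=[]
    from scipy.ndimage import gaussian_filter
    sat=hsv[...,1].astype(float); tan=((hsv[...,0]>10)&(hsv[...,0]<40))*sat
    g=cv2.GaussianBlur(tan.astype(np.float32),(0,0),.6)
    for x,y in guesses:
        def cost(p):
            A=[]
            for r,w in((42,1),(44,1),(46,1),(48,1),(50,1),(55,-1),(57,-1),(36,-.5),(34,-.5)):
                q=proj(c,np.c_[p[0]+r*np.cos(a),p[1]+r*np.sin(a),np.full(len(a),z1)])
                v=cv2.remap(g,q[:,0].astype(np.float32),q[:,1].astype(np.float32),cv2.INTER_LINEAR).ravel(); A.append(w*np.minimum(v,80).mean())
            return -sum(A)
        best=min(((cost((x+i,y+j)),x+i,y+j) for i in range(-20,21,4) for j in range(-20,21,4)))
        s=minimize(cost,best[1:],method='Nelder-Mead',options=dict(initial_simplex=[best[1:],(best[1]+3,best[2]),(best[1],best[2]+3)]))
        out.append(s.x)
    return np.array(out)
E
python3 - <<'E'
from m4 import *
c0=np.load("top0.npy",allow_pickle=True).item()
print(rolls(c0,[(633,195),(514,133),(383,183)],0,49).round(1))
c=np.load("t16.npy",allow_pickle=True).item()
r=rolls(c,[(540,-55),(522,-178),(512,-284)]);print(r.round(1))
Rz=R.from_euler('z',-.097).as_matrix()
print("case frame",((np.c_[r-[522.6,-169.4],[0,0,0]])@Rz).round(1))
P=[]
for p in r:
    for rr in(40,52): P+=list(proj(c,np.c_[p[0]+rr*np.cos(a),p[1]+rr*np.sin(a),np.full(len(a),74.5)])[::2])
crop(c,300,90,480,240,4,"t16b",P)
E
```

```text
[[625.5 190.8]
 [512.8 130.9]
 [383.3 182.1]]
[[ 543.   -50.3]
 [ 515.8 -170.7]
 [ 505.6 -272.5]]
case frame [[   8.7  120.5    0. ]
 [  -6.6   -1.9    0. ]
 [  -7.  -104.2    0. ]]
```

View pics/t16b.png

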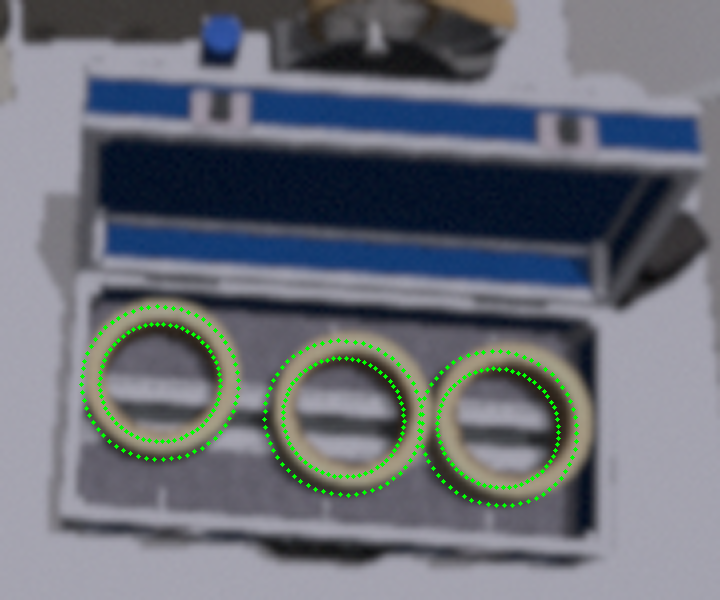

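```bash
cat > m5.py <<'E'
from m3 import *
def show(c,cent,name,x0=300,y0=90,x1=480,y1=240,z=74.5):
    f=lambda p:(np.array(p,float)+.5)/4-.5+[x0,y0]
    r=unproj(c,f(cent),z)[:,:2]; print(r.round(1))
    Rz=R.from_euler('z',-.097).as_matrix()
    print("case frame",((np.c_[r-[522.6,-169.4],[0]*len(r)])@Rz)[:,:2].round(1))
    P=[]
    for p in r:
        for rr in(40,52): P+=list(proj(c,np.c_[p[0]+rr*np.cos(a),p[1]+rr*np.sin(a),np.full(len(a),z)])[::2])
    crop(c,x0,y0,x1,y1,4,name,P)
E
python3 - <<'E'
from m5 import *
c=np.load("t16.npy",allow_pickle=True).item()
show(c,[(164,377),(353,411),(514,421)],"t16c")
E
```

```text
[[ 546.6  -53.1]
 [ 519.8 -177.2]
 [ 509.9 -283.2]]
case frame [[  12.6  118.1]
 [  -2.    -8. ]
 [  -1.6 -114.5]]
```

View pics/t16c.png

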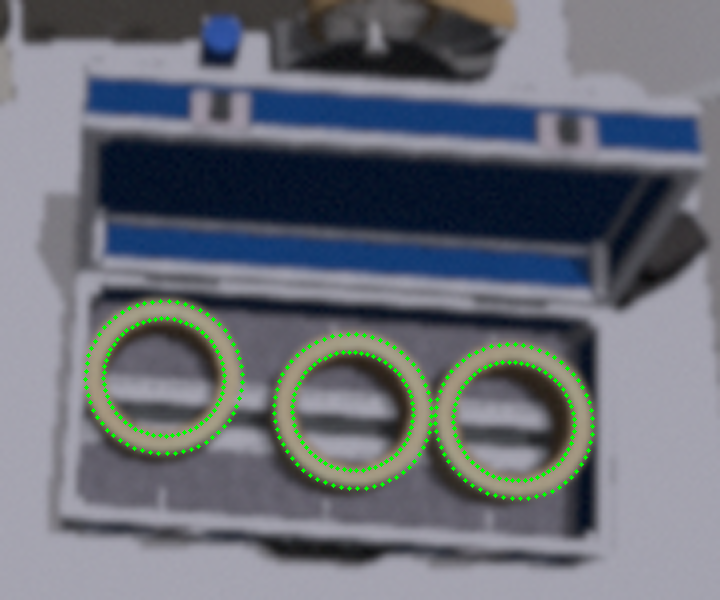

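All three circles fit well. Rolls 2 and 3 are fine as they lie, at case-frame x of about −2 and y of −8 and −114. Roll 1 is 12.6 mm off the rail and will be re-centred after hubs 2 and 3. Grasping the front hub now.

apply_moves(plan=[0.006, 0, 0, 0.03, 0, 0, 50, 0, 0, 0, 0.025, 0, 0, 50, 0, 0, 0, 0, 0, 0, 50])

```text
clock: 20.55
eef_pos: [410.6, 294.3, 128.2]
eef_rot: [0.206, 1.568, -2.592]
wrist_force: [-0.4, 0.0, 1.2]
finger_gap: 46.8
```

Run:
```python
from h import *
st(); go([411,294.6,85.5],-70.2)
s=cams.camera("side"); crop(s,270,190,420,310,5,"s17")
```

```text
20.55 [410.6 294.3 128.2] [ 0.206  1.568 -2.592] F [-0.4  0.   1.2] gap 46.8 j [0.55 0.28 1.73 0.   1.13 1.78]
heading now -70.33 rotvec [-0.0022  0.0029 -0.0006] rows>= 1 | shift new axes (m) [ 0.0427 -0.0001 -0.0005] rows>= 1
```

View pics/s17.png

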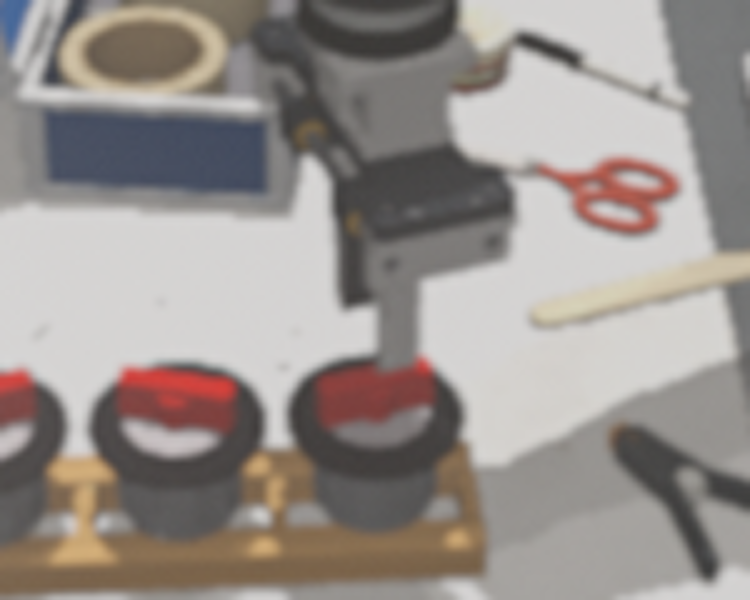

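The near finger at (400,330) is consistent with being centred on the wing (318–432), given the jaw's angle. Descending and gripping.

apply_moves(plan=[0, 0, 0, 0.025, 0, 0, 50, 0, 0, 0, 0.013, 0, 0, 50, 0, 0, 0, 0.003, 0, 0, 50, 0, 0, 0, 0, 0, 0, 50, 0, 0, 0, 0, 0, 0, 50])

```text
clock: 21.22
eef_pos: [411.5, 294.9, 89.1]
eef_rot: [-2.927, 1.57, 0.556]
wrist_force: [-0.3, -0.6, 0.9]
finger_gap: 47.3
```

apply_moves(plan=[0, 0, 0, 0, 0, 0, 0, 0, 0, 0, 0, 0, 0, 0, 0, 0, 0, 0, 0, 0, 0, 0, 0, 0, 0, 0, 0, 0, 0, 0, 0, 0, 0, 0, 0], force=40)

```text
clock: 21.85
eef_pos: [411.1, 294.6, 88.2]
eef_rot: [0.306, 1.57, -2.494]
wrist_force: [-0.2, 0.1, -2.6]
finger_gap: 13.8
```

Run:
```python
from h import *
st(); go([411,294.6,200],-70.2)
```

```text
21.85 [411.1 294.6  88.2] [ 0.306  1.57  -2.494] F [-0.2  0.1 -2.6] gap 13.8 j [ 0.55  0.34  1.77 -0.    1.04  1.78]
heading now -70.42 rotvec [-0.0038  0.0005 -0.0002] rows>= 1 | shift new axes (m) [-1.118e-01 -0.000e+00  1.000e-04] rows>= 2
```

apply_moves(plan=[0, 0, 0, -0.02, 0, 0, 0, 0, 0, 0, -0.04, 0, 0, 0, 0, 0, 0, -0.04, 0, 0, 0, 0, 0, 0, -0.017, 0, 0, 0, 0, 0, 0, 0, 0, 0, 0])

```text
clock: 22.48
eef_pos: [411.5, 294.9, 206.1]
eef_rot: [-2.956, 1.569, 0.528]
wrist_force: [-0.8, -0.6, -2.2]
finger_gap: 14.0
```

Run:
```python
from h import *
st(); go([509.9,-283.2,205],-5.5)
s=cams.camera("side"); crop(s,270,170,420,290,5,"s18")
```

```text
22.48 [411.5 294.9 206.1] [-2.956  1.569  0.528] F [-0.8 -0.6 -2.2] gap 14.0 j [ 0.55  0.2   1.64 -0.    1.3   1.78]
heading now -70.42 rotvec [-1.133e+00 -1.800e-03 -7.000e-04] rows>= 7 | shift new axes (m) [0.0011 0.1533 0.566 ] rows>= 10
```

View pics/s18.png

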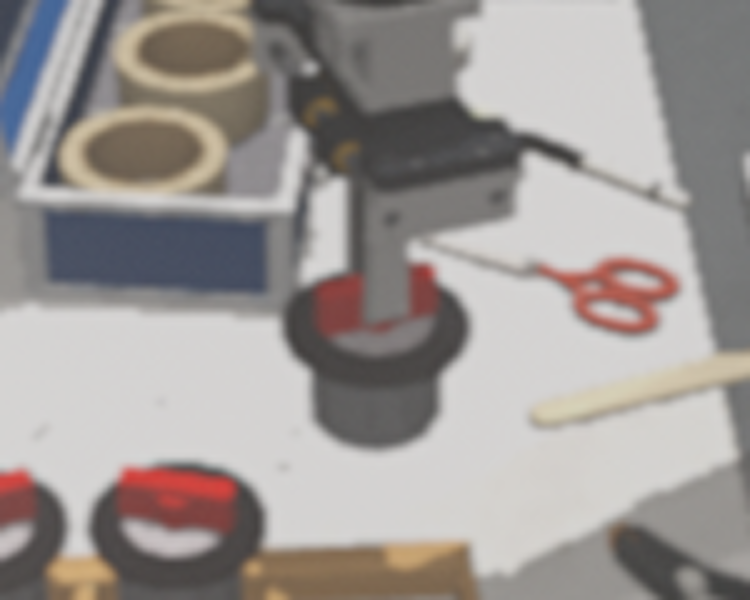

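The hub is held upright, with the finger near the wing's middle (wing 318–437, finger at about 386). I'll turn it to the rail heading and carry it over roll 3.

apply_moves(plan=[-0.162, 0, 0, 0, 0, 0, 0, -0.162, 0, 0, 0, 0, 0, 0, -0.162, 0, 0, 0, 0, 0, 0, -0.162, 0, 0, 0, 0, 0, 0, -0.162, 0, 0, 0, 0, 0, 0])

```text
clock: 23.15
eef_pos: [410.8, 294.4, 203.7]
eef_rot: [-0.594, 1.568, -2.579]
wrist_force: [0.6, -0.6, -2.5]
finger_gap: 13.4
```

apply_moves(plan=[-0.162, 0, 0, 0, 0, 0, 0, -0.162, 0, 0, 0, 0, 0, 0, 0, 0, 0, 0, 0.015, 0.054, 0, 0, 0, 0, 0, 0.015, 0.056, 0, 0, 0, 0, 0, 0.015, 0.057, 0])

```text
clock: 23.78
eef_pos: [439.7, 122.5, 204.0]
eef_rot: [-1.26, 1.569, -2.925]
wrist_force: [1.2, 0.4, -2.0]
finger_gap: 13.4
```

apply_moves(plan=[0, 0, 0, 0, 0.015, 0.057, 0, 0, 0, 0, 0, 0.015, 0.057, 0, 0, 0, 0, 0, 0.015, 0.057, 0, 0, 0, 0, 0, 0.015, 0.057, 0, 0, 0, 0, 0, 0.015, 0.057, 0])

```text
clock: 24.4
eef_pos: [487.4, -168.4, 203.9]
eef_rot: [-1.943, 1.569, 2.674]
wrist_force: [0.5, 0.5, -2.3]
finger_gap: 13.7
```

apply_moves(plan=[0, 0, 0, 0, 0.015, 0.057, 0, 0, 0, 0, 0, 0.015, 0.057, 0, 0, 0, 0, 0, 0, 0, 0, 0, 0, 0, 0, 0, 0, 0])

```text
clock: 24.9
eef_pos: [506.5, -282.5, 203.9]
eef_rot: [-2.118, 1.568, 2.499]
wrist_force: [-0.4, 0.6, -2.1]
finger_gap: 13.8
```

Run:
```python
from h import *
st(); go([511.5,-283.4,175],-5.55)
```

```text
24.9 [ 506.5 -282.5  203.9] [-2.118  1.568  2.499] F [-0.4  0.6 -2.1] gap 13.8 j [-0.57  0.37  1.43  0.    1.34 -0.48]
heading now -5.46 rotvec [ 0.0015 -0.0012  0.002 ] rows>= 1 | shift new axes (m) [0.0289 0.0051 0.0004] rows>= 1
```

apply_moves(plan=[0.0015, -0.001, 0.002, 0.015, 0.005, 0, 0, 0, 0, 0, 0.015, 0, 0, 0, 0, 0, 0, 0, 0, 0, 0, 0, 0, 0, 0, 0, 0, 0])

```text
clock: 25.4
eef_pos: [512.0, -283.3, 175.5]
eef_rot: [1.111, 1.568, -0.556]
wrist_force: [0.5, 0.0, -2.8]
finger_gap: 13.7
```

Run:
```python
from h import *
st(); go([511.5,-283.4,112],-5.55)
s=cams.camera("side"); P=[[522.6+.0968*t,-169.4+.9953*t,26] for t in np.linspace(-172,172,40)]
crop(s,250,100,380,210,5,"s19",list(proj(s,[[511.5,-283.4,95]])))
```

```text
25.4 [ 512.  -283.3  175.5] [ 1.111  1.568 -0.556] F [ 0.5  0.  -2.8] gap 13.7 j [-0.57  0.4   1.46  0.    1.28 -0.47]
heading now -5.51 rotvec [ 0.0006  0.0011 -0.0022] rows>= 1 | shift new axes (m) [ 0.0635 -0.0005  0.0002] rows>= 2
```

View pics/s19.png

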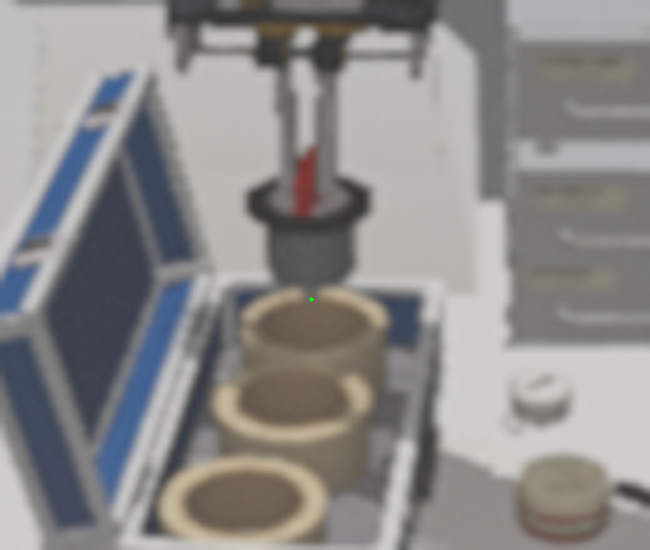

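Good alignment. I'll lower to just above the rail, with the bar tip about 5 mm over it.

apply_moves(plan=[0, 0.001, -0.002, 0.02, 0, 0, 0, 0, 0, 0, 0.02, 0, 0, 0, 0, 0, 0, 0.015, 0, 0, 0, 0, 0, 0, 0.007, 0, 0, 0, 0, 0, 0, 0, 0, 0, 0])

```text
clock: 26.08
eef_pos: [512.0, -283.5, 113.4]
eef_rot: [-2.026, 1.571, 2.59]
wrist_force: [-0.4, 0.0, -1.6]
finger_gap: 13.7
```

Run:
```python
from h import *
st(); go([511.5,-283.4,103],-5.55)
```

```text
26.07 [ 512.  -283.5  113.4] [-2.026  1.571  2.59 ] F [-0.4  0.  -1.6] gap 13.7 j [-0.57  0.47  1.52 -0.    1.16 -0.47]
heading now -5.53 rotvec [ 0.0003 -0.      0.0001] rows>= 1 | shift new axes (m) [ 0.0104 -0.0005 -0.0001] rows>= 1
```

apply_moves(plan=[0, 0, 0, 0.005, 0, 0, 0, 0, 0, 0, 0.003, 0, 0, 0, 0, 0, 0, 0.002, 0, 0, 0, 0, 0, 0, 0.002, 0, 0, 0, 0, 0, 0, 0, 0, 0, 0])

```text
clock: 26.7
eef_pos: [511.8, -283.5, 101.2]
eef_rot: [-1.582, 1.57, 3.034]
wrist_force: [-1.4, -0.4, -1.2]
finger_gap: 13.5
```

No contact force with the bar already below the rail top, so it is in the slot.

apply_moves(plan=[0, 0, 0, 0.005, 0, 0, 0, 0, 0, 0, 0.004, 0, 0, 0, 0, 0, 0, 0.002, 0, 0, 0, 0, 0, 0, 0.001, 0, 0, 0, 0, 0, 0, 0, 0, 0, 0])

```text
clock: 27.32
eef_pos: [511.7, -283.4, 89.2]
eef_rot: [-1.879, 1.57, 2.736]
wrist_force: [-4.0, -0.1, -1.9]
finger_gap: 14.0
```

Run:
```python
from h import *
st()
s=cams.camera("side"); crop(s,250,100,380,210,5,"s20")
```

```text
27.32 [ 511.7 -283.4   89.2] [-1.879  1.57   2.736] F [-4.  -0.1 -1.9] gap 14.0 j [-0.57  0.49  1.54 -0.    1.11 -0.47]
```

View pics/s20.png

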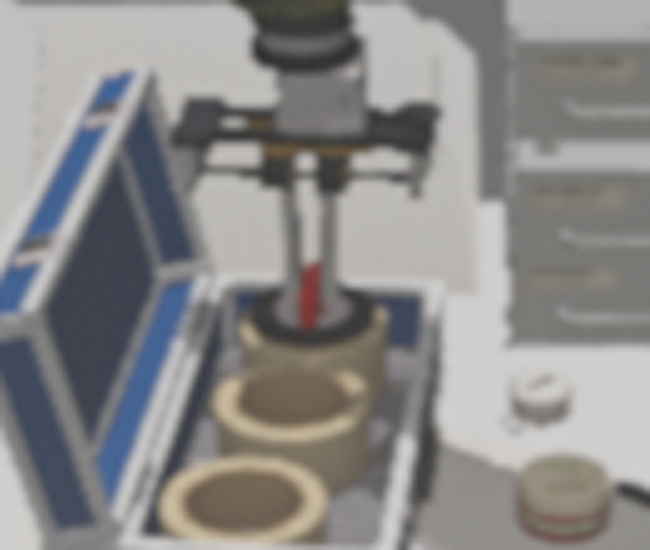

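apply_moves(plan=[0, 0, 0, 0.001, -0.001, 0, 0, 0, 0, 0, 0.001, -0.0005, 0, 0, 0, 0, 0, 0, 0, 0, 0, 0, 0, 0, 0, 0, 0, 0])

```text
clock: 27.88
eef_pos: [510.9, -283.5, 87.9]
eef_rot: [1.246, 1.569, -0.422]
wrist_force: [-0.7, 2.0, 3.5]
finger_gap: 13.8
```

Run:
```python
from h import *
st()
```

```text
27.88 [ 510.9 -283.5   87.9] [ 1.246  1.569 -0.422] F [-0.7  2.   3.5] gap 13.8 j [-0.57  0.49  1.54  0.    1.11 -0.47]
```

Seated: Fz turned to +3.5 N at TCP z 88, the same height as in the rack. Quarter turn next.

apply_moves(plan=[0.1, 0, 0, 0, 0, 0, 0, 0.175, 0, 0, 0, 0, 0, 0, 0.175, 0, 0, 0, 0, 0, 0, 0.175, 0, 0, 0, 0, 0, 0, 0.175, 0, 0, 0, 0, 0, 0])

```text
clock: 28.5
eef_pos: [511.1, -283.6, 87.8]
eef_rot: [1.928, 1.569, -0.545]
wrist_force: [1.0, 0.1, 3.1]
finger_gap: 13.8
```

apply_moves(plan=[0.175, 0, 0, 0, 0, 0, 0, 0.175, 0, 0, 0, 0, 0, 0, 0.175, 0, 0, 0, 0, 0, 0, 0.175, 0, 0, 0, 0, 0, 0, 0.175, 0, 0, 0, 0, 0, 0])

```text
clock: 29.12
eef_pos: [510.9, -283.9, 87.9]
eef_rot: [2.507, 1.569, -0.841]
wrist_force: [-0.3, -1.8, 2.9]
finger_gap: 14.0
```

apply_moves(plan=[0, 0, 0, 0, 0, 0, 0, 0, 0, 0, 0, 0, 0, 0])

```text
clock: 29.38
eef_pos: [510.7, -283.6, 87.9]
eef_rot: [2.616, 1.57, -0.722]
wrist_force: [-0.2, -0.6, 5.6]
finger_gap: 13.3
```

Run:
```python
from h import *
st(); go([511,-283.5,88],-95.5)
s=cams.camera("side"); crop(s,250,100,380,210,5,"s21")
```

```text
29.38 [ 510.7 -283.6   87.9] [ 2.616  1.57  -0.722] F [-0.2 -0.6  5.6] gap 13.3 j [-0.57  0.49  1.54 -0.    1.11  1.2 ]
heading now -101.22 rotvec [-0.0999 -0.0011 -0.0007] rows>= 1 | shift new axes (m) [-0.0001 -0.0002 -0.0003] rows>= 1
```

View pics/s21.png

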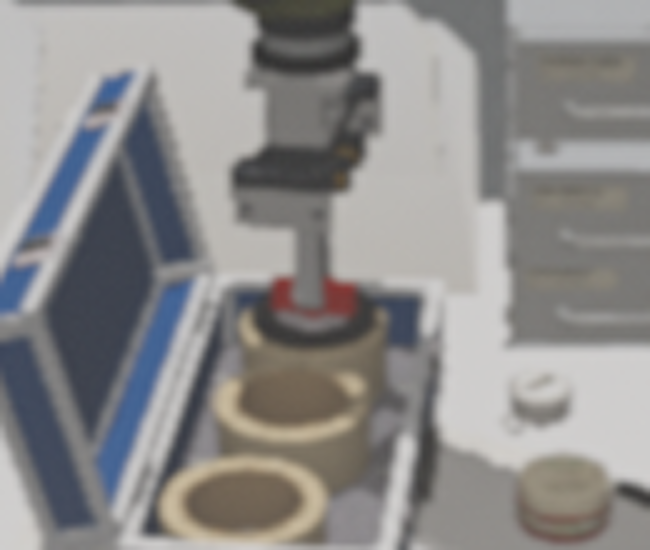

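Overturned by about 6°, so I'll turn back 0.1 rad and tug up 3 mm to test the lock.

apply_moves(plan=[-0.1, 0, 0, 0, 0, 0, 0, 0, 0, 0, 0, 0, 0, 0, 0, 0, 0, -0.003, 0, 0, 0, 0, 0, 0, 0, 0, 0, 0])

```text
clock: 29.92
eef_pos: [510.0, -282.9, 89.4]
eef_rot: [-0.543, 1.569, 2.499]
wrist_force: [1.0, -0.2, -9.6]
finger_gap: 13.7
```

Run:
```python
from h import *
st(); go([511,-283.5,88],-95.5)
```

```text
29.93 [ 510.  -282.9   89.4] [-0.543  1.569  2.499] F [ 1.  -0.2 -9.6] gap 13.7 j [-0.57  0.49  1.54  0.    1.11  1.1 ]
heading now -95.66 rotvec [-0.0027  0.0017  0.001 ] rows>= 1 | shift new axes (m) [ 0.0014  0.0005 -0.0011] rows>= 1
```

The tug is resisted at −9.6 N, so it is locked. Releasing.

apply_moves(plan=[0, 0, 0, 0.003, 0, 0, 0, 0, 0, 0, 0, 0, 0, 35, 0, 0, 0, 0, 0, 0, 35, 0, 0, 0, 0, 0, 0, 35, 0, 0, 0, -0.03, 0, 0, 35])

```text
clock: 30.55
eef_pos: [509.5, -282.8, 115.8]
eef_rot: [-0.468, 1.567, 2.573]
wrist_force: [-0.3, -0.2, 0.3]
finger_gap: 33.0
```

apply_moves(plan=[0, 0, 0, -0.05, 0, 0, 35, 0, 0, 0, -0.035, 0, 0, 50, 0, 0, 0, 0, 0, 0, 50])

```text
clock: 30.92
eef_pos: [511.3, -283.8, 205.2]
eef_rot: [2.672, 1.566, -0.57]
wrist_force: [-0.0, -0.7, -0.3]
finger_gap: 46.4
```

Run:
```python
from h import *
st(); go([510.5,300.2,200],-102)
```

```text
30.93 [ 511.3 -283.8  205.2] [ 2.672  1.566 -0.57 ] F [-0.  -0.7 -0.3] gap 46.4 j [-0.57  0.37  1.42 -0.    1.34  1.1 ]
heading now -95.76 rotvec [ 0.1089 -0.0046 -0.002 ] rows>= 1 | shift new axes (m) [ 0.0052 -0.5711  0.1222] rows>= 10
```

apply_moves(plan=[0.109, -0.004, -0.002, 0, 0, 0, 50, 0, 0, 0, 0, -0.055, 0.012, 50, 0, 0, 0, 0, -0.057, 0.012, 50, 0, 0, 0, 0, -0.057, 0.012, 50, 0, 0, 0, 0, -0.057, 0.012, 50])

```text
clock: 31.55
eef_pos: [509.9, -50.4, 201.9]
eef_rot: [-0.315, 1.565, 2.617]
wrist_force: [1.3, 0.0, -0.2]
finger_gap: 47.4
```

apply_moves(plan=[0, 0, 0, 0, -0.058, 0.012, 50, 0, 0, 0, 0, -0.058, 0.013, 50, 0, 0, 0, 0, -0.058, 0.013, 50, 0, 0, 0, 0, -0.058, 0.012, 50, 0, 0, 0, 0, -0.058, 0.012, 50])

```text
clock: 32.17
eef_pos: [509.7, 246.1, 202.7]
eef_rot: [-0.203, 1.566, 2.729]
wrist_force: [1.1, -1.5, 0.4]
finger_gap: 47.3
```

apply_moves(plan=[0, 0, 0, 0, -0.055, 0.012, 50, 0, 0, 0, 0, 0, 0, 50, 0, 0, 0, 0, 0, 0, 50])

```text
clock: 32.55
eef_pos: [509.7, 300.1, 202.8]
eef_rot: [-0.117, 1.566, 2.815]
wrist_force: [-0.4, 0.9, 1.4]
finger_gap: 47.0
```

Run:
```python
from m5 import *
st(); go([510.5,300.2,130],-102)
c=cams.camera("top"); np.save("t22.npy",c,allow_pickle=True)
show(c,[(164,377),(353,411)],"t22")
```

```text
32.55 [509.7 300.1 202.8] [-0.117  1.566  2.815] F [-0.4  0.9  1.4] gap 47.0 j [0.47 0.4  1.4  0.   1.35 2.25]
heading now -102.0 rotvec [-0.      0.0052  0.0006] rows>= 1 | shift new axes (m) [ 0.0728 -0.0003 -0.0007] rows>= 2
[[ 546.6  -53.1]
 [ 519.8 -177.2]]
case frame [[ 12.6 118.1]
 [ -2.   -8. ]]
```

View pics/t22.png

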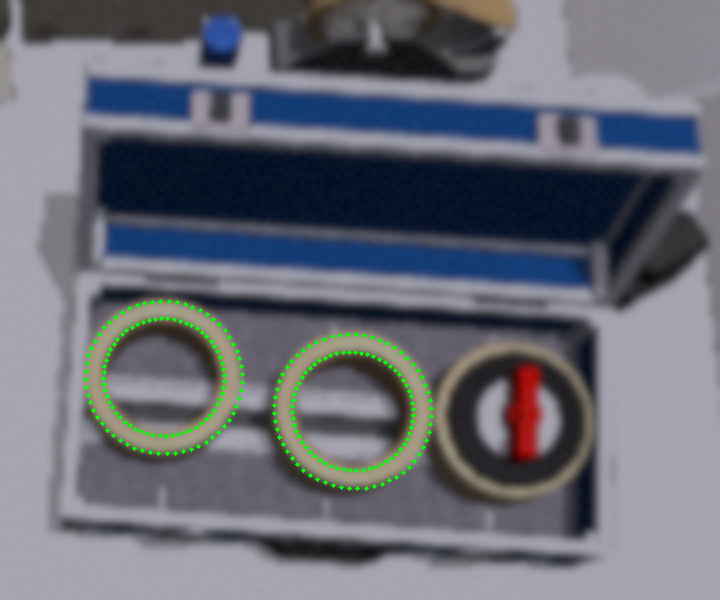

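Roll 3's hub is seated, with its wing across the rail ((529,368)–(525,460)). The other rolls are unchanged. Grasping the middle hub.

apply_moves(plan=[0, 0.005, 0, 0.04, 0, -0.001, 50, 0, 0, 0, 0.03, 0, 0, 50, 0, 0, 0, 0, 0, 0, 50, 0, 0, 0, 0, 0, 0, 50])

```text
clock: 33.1
eef_pos: [511.6, 300.1, 135.4]
eef_rot: [-2.24, 1.567, 0.691]
wrist_force: [0.4, -0.1, 0.6]
finger_gap: 47.0
```

Run:
```python
from h import *
st(); go([510.5,300.2,88],-102)
s=cams.camera("side"); crop(s,250,190,400,310,5,"s23")
```

```text
33.1 [511.6 300.1 135.4] [-2.24   1.567  0.691] F [ 0.4 -0.1  0.6] gap 47.0 j [0.47 0.46 1.48 0.   1.21 2.25]
heading now -102.07 rotvec [-0.0012 -0.0022  0.0028] rows>= 1 | shift new axes (m) [0.0474 0.0001 0.0011] rows>= 1
```

View pics/s23.png

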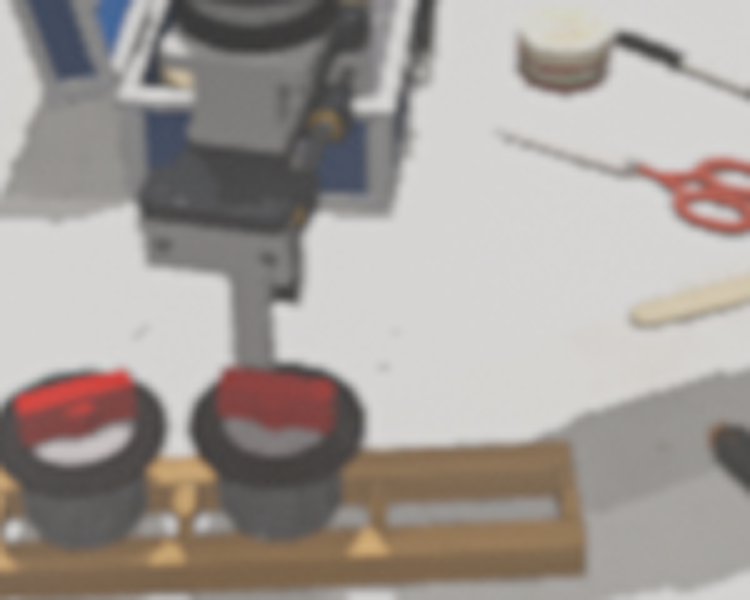

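apply_moves(plan=[0, -0.002, 0.002, 0.025, 0, 0.002, 50, 0, 0, 0, 0.016, 0, 0, 50, 0, 0, 0, 0.005, 0, 0, 50, 0, 0, 0, 0, 0, 0, 50, 0, 0, 0, 0, 0, 0, 50])

```text
clock: 33.78
eef_pos: [509.3, 301.1, 88.7]
eef_rot: [-1.15, 1.57, 1.781]
wrist_force: [-0.5, 0.3, 0.4]
finger_gap: 46.9
```

apply_moves(plan=[0, 0, 0, 0, 0, 0, 0, 0, 0, 0, 0, 0, 0, 0, 0, 0, 0, 0, 0, 0, 0, 0, 0, 0, 0, 0, 0, 0, 0, 0, 0, 0, 0, 0, 0], force=40)

```text
clock: 34.4
eef_pos: [508.7, 300.9, 87.6]
eef_rot: [0.397, 1.569, -2.954]
wrist_force: [0.1, -0.4, -2.5]
finger_gap: 13.5
```

Run:
```python
from h import *
st()
```

```text
34.4 [508.7 300.9  87.6] [ 0.397  1.569 -2.954] F [ 0.1 -0.4 -2.5] gap 13.5 j [0.47 0.51 1.52 0.   1.12 2.25]
```

apply_moves(plan=[0, 0, 0, -0.02, 0, 0, 0, 0, 0, 0, -0.04, 0, 0, 0, 0, 0, 0, -0.04, 0, 0, 0, 0, 0, 0, -0.017, 0, 0, 0, 0, 0, 0, 0, 0, 0, 0])

```text
clock: 35.02
eef_pos: [509.1, 301.0, 204.9]
eef_rot: [-0.455, 1.57, 2.477]
wrist_force: [-0.1, 0.2, -2.1]
finger_gap: 13.7
```

Run:
```python
from h import *
# rail point at y'=-8
t=-8; P=[522.6+.0968*t-.6,-169.4+.9953*t]; print(P)
st(); go([P[0],P[1],205],-5.5)
s=cams.camera("side"); crop(s,250,170,400,290,5,"s24")
```

```text
[521.2256, -177.3624]
35.02 [509.1 301.  204.9] [-0.455  1.57   2.477] F [-0.1  0.2 -2.1] gap 13.7 j [0.47 0.39 1.4  0.   1.35 2.25]
heading now -102.01 rotvec [-1.6845e+00  2.0000e-04  6.0000e-04] rows>= 10 | shift new axes (m) [-1.00e-04  5.79e-02  4.75e-01] rows>= 8
```

View pics/s24.png

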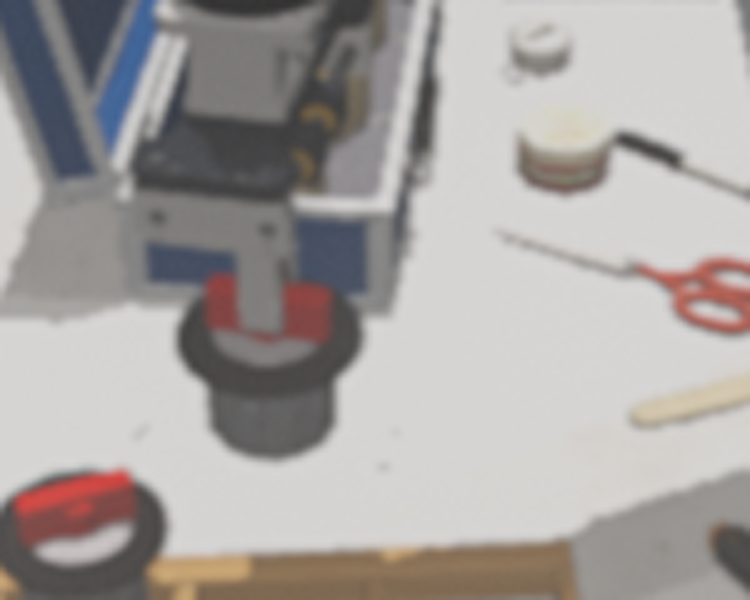

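Held upright, with the finger centred on the wing. Turning and carrying it to roll 2.

apply_moves(plan=[-0.168, 0, 0, 0, 0, 0, 0, -0.168, 0, 0, 0, 0, 0, 0, -0.168, 0, 0, 0, 0, 0, 0, -0.168, 0, 0, 0, 0, 0, 0, -0.168, 0, 0, 0, 0, 0, 0])

```text
clock: 35.7
eef_pos: [508.5, 300.6, 202.5]
eef_rot: [-0.285, 1.566, -2.79]
wrist_force: [-0.3, 0.0, -2.1]
finger_gap: 13.9
```

apply_moves(plan=[-0.168, 0, 0, 0, 0, 0, 0, -0.168, 0, 0, 0, 0, 0, 0, -0.168, 0, 0, 0, 0, 0, 0, -0.168, 0, 0, 0, 0, 0, 0, -0.172, 0, 0, 0, 0, 0, 0])

```text
clock: 36.33
eef_pos: [508.5, 300.7, 202.5]
eef_rot: [-1.117, 1.566, -2.779]
wrist_force: [0.9, -0.5, -2.0]
finger_gap: 13.6
```

apply_moves(plan=[0, 0, 0, 0, 0.007, 0.058, 0, 0, 0, 0, 0, 0.007, 0.059, 0, 0, 0, 0, 0, 0.007, 0.059, 0, 0, 0, 0, 0, 0.007, 0.06, 0, 0, 0, 0, 0, 0.007, 0.06, 0])

```text
clock: 36.95
eef_pos: [514.4, 1.1, 203.0]
eef_rot: [-1.53, 1.567, 3.086]
wrist_force: [0.9, 0.1, -1.3]
finger_gap: 13.8
```

apply_moves(plan=[0, 0, 0, 0, 0.007, 0.06, 0, 0, 0, 0, 0, 0.007, 0.06, 0, 0, 0, 0, 0, 0.008, 0.059, 0, 0, 0, 0, 0, 0, 0, 0, 0, 0, 0, 0, 0, 0, 0])

```text
clock: 37.58
eef_pos: [519.5, -176.9, 203.3]
eef_rot: [-1.809, 1.567, 2.807]
wrist_force: [-0.3, 0.9, -2.7]
finger_gap: 13.6
```

Run:
```python
from h import *
st(); go([521.2,-177.4,113],-5.5)
s=cams.camera("side"); crop(s,250,100,380,210,5,"s25")
```

```text
37.58 [ 519.5 -176.9  203.3] [-1.809  1.567  2.807] F [-0.3  0.9 -2.7] gap 13.6 j [-0.39  0.3   1.52 -0.    1.32 -0.3 ]
heading now -5.55 rotvec [-0.001  -0.0009  0.0036] rows>= 1 | shift new axes (m) [0.0903 0.0017 0.0003] rows>= 2
```

View pics/s25.png

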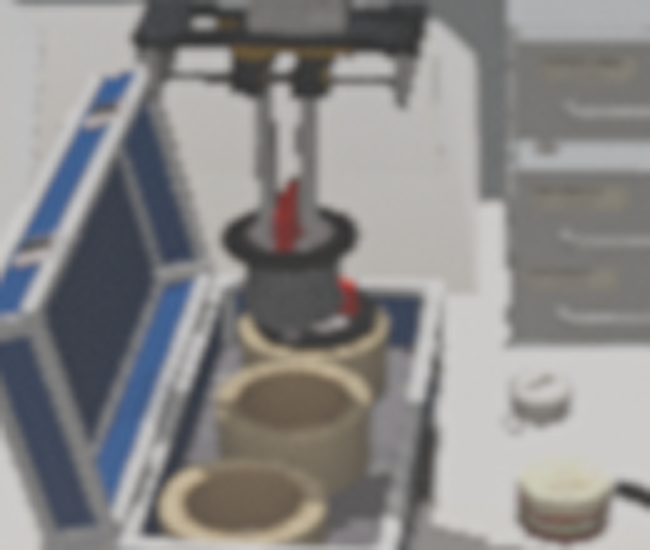

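apply_moves(plan=[0, -0.001, 0.003, 0.025, 0.0015, 0, 0, 0, 0, 0, 0.025, 0, 0, 0, 0, 0, 0, 0.02, 0, 0, 0, 0, 0, 0, 0.012, 0, 0, 0, 0, 0, 0, 0, 0, 0, 0])

```text
clock: 38.25
eef_pos: [521.4, -176.8, 122.4]
eef_rot: [0.787, 1.57, -0.88]
wrist_force: [0.7, 0.5, -2.2]
finger_gap: 13.6
```

apply_moves(plan=[0, 0, 0, 0, 0, 0, 0])

```text
clock: 38.38
eef_pos: [522.0, -177.4, 123.6]
eef_rot: [1.133, 1.568, -0.534]
wrist_force: [0.5, -0.4, -2.5]
finger_gap: 13.6
```

Run:
```python
from h import *
st(); go([521.2,-177.4,101],-5.5)
```

```text
38.38 [ 522.  -177.4  123.6] [ 1.133  1.568 -0.534] F [ 0.5 -0.4 -2.5] gap 13.6 j [-0.39  0.38  1.61 -0.    1.15 -0.3 ]
heading now -5.51 rotvec [-0.0001  0.0014 -0.003 ] rows>= 1 | shift new axes (m) [ 0.0226 -0.0008  0.0001] rows>= 1
```

apply_moves(plan=[0, 0.001, -0.003, 0.01, -0.001, 0, 0, 0, 0, 0, 0.006, 0, 0, 0, 0, 0, 0, 0.003, 0, 0, 0, 0, 0, 0, 0.003, 0, 0, 0, 0, 0, 0, 0, 0, 0, 0])

```text
clock: 39.0
eef_pos: [520.5, -177.4, 100.7]
eef_rot: [-1.544, 1.57, 3.072]
wrist_force: [0.2, 0.6, -1.1]
finger_gap: 13.7
```

Run:
```python
from h import *
st(); go([521.2,-177.4,88],-5.5)
```

```text
39.0 [ 520.5 -177.4  100.7] [-1.544  1.57   3.072] F [ 0.2  0.6 -1.1] gap 13.7 j [-0.39  0.41  1.63 -0.    1.1  -0.3 ]
heading now -5.53 rotvec [-0.0006  0.      0.0013] rows>= 1 | shift new axes (m) [ 0.0127  0.0006 -0.0001] rows>= 1
```

In the slot again, with z 100.7 and no load. Seating it.

apply_moves(plan=[0, 0, 0, 0.006, 0, 0, 0, 0, 0, 0, 0.004, 0, 0, 0, 0, 0, 0, 0.0025, 0, 0, 0, 0, 0, 0, 0.0015, 0, 0, 0, 0, 0, 0, 0, 0, 0, 0])

```text
clock: 39.62
eef_pos: [520.6, -177.5, 87.6]
eef_rot: [-1.364, 1.57, -3.031]
wrist_force: [-3.9, 1.6, 6.5]
finger_gap: 14.1
```

Run:
```python
from h import *
st(); go([521.2,-177.4,88],-95.5)
```

```text
39.62 [ 520.6 -177.5   87.6] [-1.364  1.57  -3.031] F [-3.9  1.6  6.5] gap 14.1 j [-0.39  0.43  1.64 -0.    1.07 -0.3 ]
heading now -5.53 rotvec [1.5703e+00 9.0000e-04 6.0000e-04] rows>= 9 | shift new axes (m) [-0.0004 -0.0001 -0.0006] rows>= 1
```

apply_moves(plan=[0, 0, 0, 0, -0.001, 0, 0, 0.174, 0, 0, 0, 0, 0, 0, 0.174, 0, 0, 0, 0, 0, 0, 0.174, 0, 0, 0, 0, 0, 0, 0.174, 0, 0, 0, 0, 0, 0])

```text
clock: 40.25
eef_pos: [520.3, -177.6, 87.4]
eef_rot: [1.666, 1.57, -0.703]
wrist_force: [1.1, -0.2, 2.4]
finger_gap: 13.6
```

apply_moves(plan=[0.175, 0, 0, 0, 0, 0, 0, 0.175, 0, 0, 0, 0, 0, 0, 0.175, 0, 0, 0, 0, 0, 0, 0.175, 0, 0, 0, 0, 0, 0, 0.175, 0, 0, 0, 0, 0, 0])

```text
clock: 40.88
eef_pos: [520.1, -177.9, 87.4]
eef_rot: [2.054, 1.569, -1.19]
wrist_force: [0.3, -2.8, 2.9]
finger_gap: 13.6
```

apply_moves(plan=[0, 0, 0, 0, 0, 0, 0, 0, 0, 0, 0, 0, 0, 0, 0, 0, 0, -0.003, 0, 0, 0, 0, 0, 0, 0, 0, 0, 0])

```text
clock: 41.38
eef_pos: [519.0, -177.0, 89.0]
eef_rot: [-0.22, 1.568, 2.827]
wrist_force: [-0.1, -0.2, -8.9]
finger_gap: 13.5
```

Run:
```python
from h import *
st(); go([521.2,-177.4,88],-95.5)
s=cams.camera("side"); crop(s,250,100,380,210,5,"s26")
```

```text
41.38 [ 519. -177.   89.] [-0.22   1.568  2.827] F [-0.1 -0.2 -8.9] gap 13.5 j [-0.4   0.42  1.64 -0.    1.08  1.27]
heading now -95.43 rotvec [0.0012 0.003  0.0007] rows>= 1 | shift new axes (m) [ 0.001   0.0002 -0.0022] rows>= 1
```

View pics/s26.png

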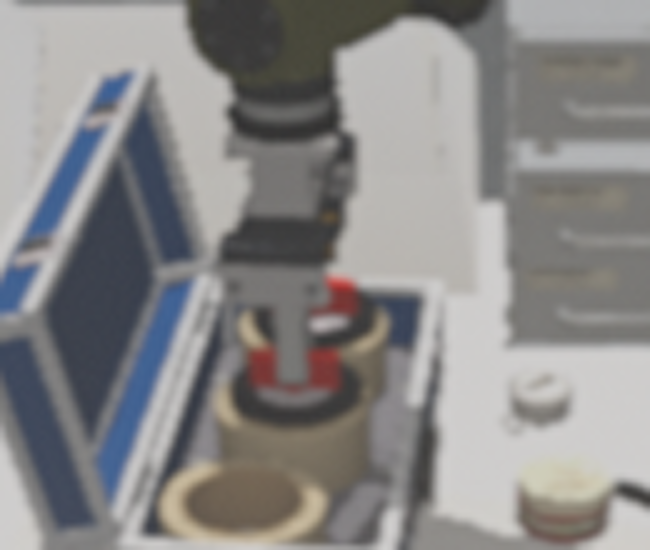

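Locked: the tug is resisted at −8.9 N with the wing across the rail. Next I release, lift, and go to re-centre roll 1.

apply_moves(plan=[0, 0, 0, 0.003, 0, 0, 0, 0, 0, 0, 0, 0, 0, 35, 0, 0, 0, 0, 0, 0, 35, 0, 0, 0, 0, 0, 0, 35, 0, 0, 0, -0.03, 0, 0, 35])

```text
clock: 42.05
eef_pos: [518.6, -177.0, 115.6]
eef_rot: [-0.2, 1.566, 2.845]
wrist_force: [-0.2, 0.4, 0.1]
finger_gap: 32.8
```

apply_moves(plan=[0, 0, 0, -0.05, 0, 0, 30, 0, 0, 0, -0.005, 0, 0, 30, -0.174, 0, 0, 0, 0, 0, 30, -0.174, 0, 0, 0, 0, 0, 30, -0.174, 0, 0, 0, 0, 0, 30])

```text
clock: 42.68
eef_pos: [519.4, -177.3, 170.9]
eef_rot: [-0.639, 1.569, 2.934]
wrist_force: [0.4, 0.2, -0.3]
finger_gap: 28.1
```

apply_moves(plan=[-0.175, 0, 0, 0, 0, 0, 30, -0.175, 0, 0, 0, 0, 0, 30, -0.175, 0, 0, 0, 0, 0, 30, -0.175, 0, 0, 0, 0, 0, 30, -0.175, 0, 0, 0, 0, 0, 30])

```text
clock: 43.3
eef_pos: [519.4, -177.2, 170.9]
eef_rot: [-1.499, 1.569, 2.949]
wrist_force: [0.5, 0.8, -0.1]
finger_gap: 28.4
```

apply_moves(plan=[-0.174, 0, 0, 0, 0, 0, 30, 0, 0, 0, 0, 0, 0, 30])

```text
clock: 43.55
eef_pos: [519.4, -177.3, 171.1]
eef_rot: [-1.651, 1.569, 2.964]
wrist_force: [0.3, -0.8, 0.0]
finger_gap: 28.2
```

Run:
```python
from h import *
# roll1 at (546.6,-53.1): pinch -46 along x'
P=np.array([546.6,-53.1])-46*np.array([.9953,-.0968]); print(P)
st(); go([*P,140],-5.5)
s=cams.camera("side"); crop(s,250,100,380,210,5,"s27")
```

```text
[500.8162 -48.6472]
43.55 [ 519.4 -177.3  171.1] [-1.651  1.569  2.964] F [ 0.3 -0.8  0. ] gap 28.2 j [-0.4   0.33  1.57 -0.    1.25 -0.3 ]
heading now -5.59 rotvec [-0.0016 -0.0002  0.0021] rows>= 1 | shift new axes (m) [ 0.0311 -0.0308 -0.1263] rows>= 3
```

View pics/s27.png

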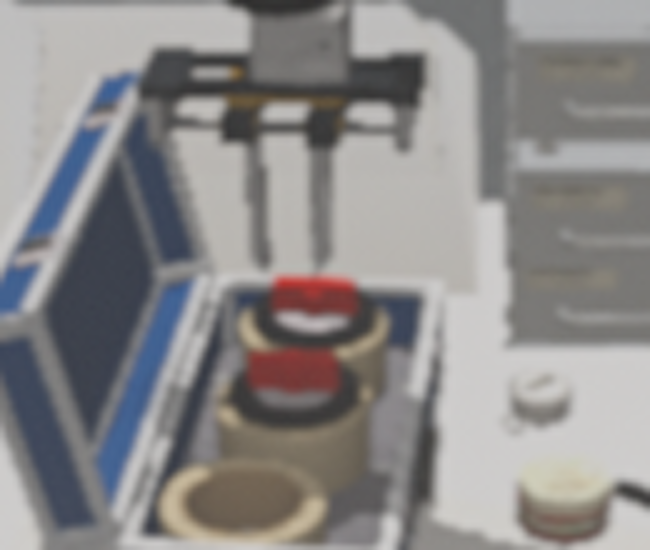

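apply_moves(plan=[0, 0, 0, 0, -0.01, -0.042, 30, 0, 0, 0, 0, -0.01, -0.042, 30, 0, 0, 0, 0, -0.011, -0.042, 30, 0, 0, 0, 0.03, 0, 0, 30, 0, 0, 0, 0.03, 0, 0, 30])

```text
clock: 44.22
eef_pos: [500.9, -48.4, 111.1]
eef_rot: [-1.106, 1.57, -2.776]
wrist_force: [0.7, 0.2, 0.6]
finger_gap: 28.3
```

apply_moves(plan=[0, 0, 0, 0, 0, 0, 30, 0, 0, 0, 0, 0, 0, 30])

```text
clock: 44.48
eef_pos: [501.3, -49.1, 112.9]
eef_rot: [-0.564, 1.571, -2.233]
wrist_force: [0.8, -0.2, 0.4]
finger_gap: 28.4
```

Run:
```python
from h import *
st(); go([500.8,-48.6,48],-5.5)
s=cams.camera("side"); crop(s,250,100,380,210,5,"s28")
```

```text
44.48 [501.3 -49.1 112.9] [-0.564  1.571 -2.233] F [ 0.8 -0.2  0.4] gap 28.4 j [-0.17  0.3   1.75 -0.    1.09 -0.07]
heading now -5.63 rotvec [-0.0023  0.0002  0.0001] rows>= 1 | shift new axes (m) [ 0.0649 -0.0006 -0.0004] rows>= 2
```

View pics/s28.png

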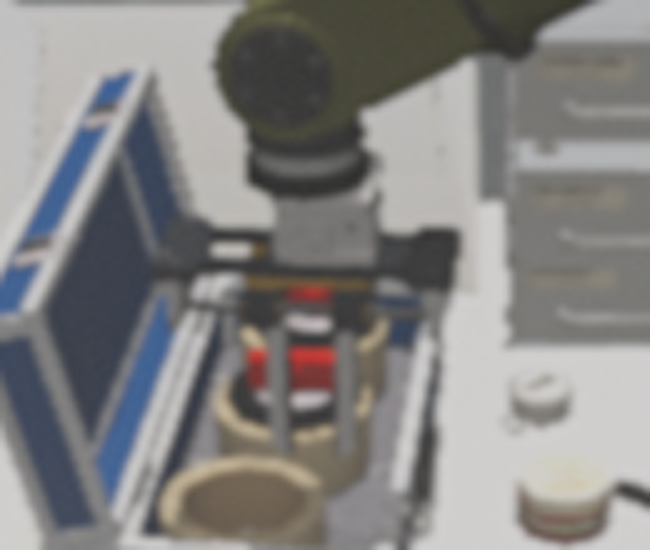

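apply_moves(plan=[0, 0, 0, 0.025, 0, 0, 30, 0, 0, 0, 0.025, 0, 0, 30, 0, 0, 0, 0.014, 0, 0, 30, 0, 0, 0, 0, 0, 0, 30, 0, 0, 0, 0, 0, 0, 0])

```text
clock: 45.15
eef_pos: [501.4, -49.1, 48.9]
eef_rot: [0.957, 1.57, -0.711]
wrist_force: [-0.2, 0.1, 0.1]
finger_gap: 21.3
```

apply_moves(plan=[0, 0, 0, 0, 0, 0, 0, 0, 0, 0, 0, 0, 0, 0, 0, 0, 0, 0, 0, 0, 0, 0, 0, 0, 0, 0, 0, 0], force=20)

```text
clock: 45.65
eef_pos: [501.3, -49.2, 48.6]
eef_rot: [0.734, 1.57, -0.933]
wrist_force: [-0.2, -2.5, 6.0]
finger_gap: 13.7
```

Run:
```python
from h import *
st(); go([487.2,-53.3,50],-5.5)
```

```text
45.65 [501.3 -49.2  48.6] [ 0.734  1.57  -0.933] F [-0.2 -2.5  6. ] gap 13.7 j [-0.17  0.39  1.8  -0.    0.95 -0.07]
heading now -5.54 rotvec [-0.0007  0.0005 -0.0004] rows>= 1 | shift new axes (m) [-0.0014 -0.0137  0.0054] rows>= 1
```

apply_moves(plan=[0, 0, 0, -0.004, 0, 0, 0, 0, 0, 0, 0, -0.007, 0.003, 0, 0, 0, 0, 0, -0.0065, 0.002, 0, 0, 0, 0, 0, 0, 0, 0, 0, 0, 0, 0.004, 0, 0, 0])

```text
clock: 46.28
eef_pos: [487.0, -52.6, 48.2]
eef_rot: [-1.303, 1.57, -2.97]
wrist_force: [-14.5, -1.1, 31.4]
finger_gap: 12.3
```

apply_moves(plan=[0, 0, 0, 0, 0, 0, 28, 0, 0, 0, 0, 0, 0, 28, 0, 0, 0, -0.03, 0, 0, 28, 0, 0, 0, -0.06, 0, 0, 28, 0, 0, 0, -0.05, 0, 0, 50])

```text
clock: 46.9
eef_pos: [487.1, -52.6, 190.0]
eef_rot: [-1.169, 1.571, -2.836]
wrist_force: [-0.2, -0.7, -0.7]
finger_gap: 33.2
```

Run:
```python
from h import *
st(); go([610,306.3,200],-63.3)
```

```text
46.9 [487.1 -52.6 190. ] [-1.169  1.571 -2.836] F [-0.2 -0.7 -0.7] gap 33.2 j [-0.18  0.18  1.71 -0.    1.26 -0.09]
heading now -5.52 rotvec [1.0084e+00 2.0000e-04 2.0000e-04] rows>= 6 | shift new axes (m) [-0.01   -0.2654 -0.271 ] rows>= 7
```

apply_moves(plan=[0.168, 0, 0, 0, 0, 0, 50, 0.168, 0, 0, 0, 0, 0, 50, 0.168, 0, 0, 0, 0, 0, 50, 0.168, 0, 0, 0, 0, 0, 50, 0.168, 0, 0, 0, 0, 0, 50])

```text
clock: 47.52
eef_pos: [487.1, -52.6, 187.9]
eef_rot: [-0.687, 1.57, 3.084]
wrist_force: [-0.9, -0.3, -0.4]
finger_gap: 46.8
```

apply_moves(plan=[0.168, 0, 0, 0, 0, 0, 50, 0, 0, 0, 0, -0.038, -0.038, 50, 0, 0, 0, 0, -0.038, -0.039, 50, 0, 0, 0, 0, -0.038, -0.039, 50, 0, 0, 0, 0, -0.038, -0.039, 50])

```text
clock: 48.15
eef_pos: [557.6, 154.7, 187.8]
eef_rot: [-0.487, 1.57, 3.12]
wrist_force: [0.7, -0.3, -0.2]
finger_gap: 47.4
```

apply_moves(plan=[0, 0, 0, 0, -0.038, -0.039, 50, 0, 0, 0, 0, -0.038, -0.039, 50, 0, 0, 0, 0, -0.037, -0.038, 50, 0, 0, 0, 0, 0, 0, 50, 0, 0, 0, 0, 0, 0, 50])

```text
clock: 48.78
eef_pos: [609.8, 305.6, 187.3]
eef_rot: [-0.237, 1.569, -2.913]
wrist_force: [0.5, 0.1, 0.6]
finger_gap: 47.0
```

Run:
```python
from m5 import *
st(); go([610,306.3,130],-63.3)
c=cams.camera("top"); np.save("t30.npy",c,allow_pickle=True)
show(c,[(170,396)],"t30")
```

```text
48.77 [609.8 305.6 187.3] [-0.237  1.569 -2.913] F [0.5 0.1 0.6] gap 47.0 j [0.41 0.62 1.11 0.   1.42 1.52]
heading now -63.28 rotvec [0.0004 0.0017 0.0004] rows>= 1 | shift new axes (m) [ 0.0573 -0.0006 -0.0005] rows>= 1
[[533.6 -56.5]]
case frame [[  0.  113.4]]
```

View pics/t30.png

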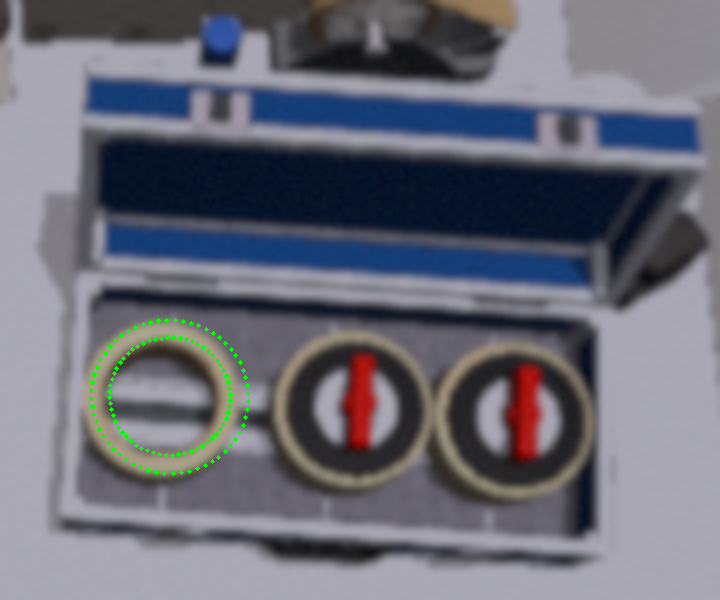

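Roll 1's centre is now at about (162,398), over the rail at y' ≈ 118, which is fine. I'll drop the hub there. Grasping the last hub.

apply_moves(plan=[0, 0.002, 0, 0.03, 0, 0, 50, 0, 0, 0, 0.025, 0, 0, 50, 0, 0, 0, 0, 0, 0, 50, 0, 0, 0, 0, 0, 0, 50])

```text
clock: 49.32
eef_pos: [610.5, 305.5, 134.5]
eef_rot: [-3.016, 1.568, 0.591]
wrist_force: [-0.1, 0.7, 0.7]
finger_gap: 46.8
```

Run:
```python
from m5 import *
show(np.load("t30.npy",allow_pickle=True).item(),[(162,398)],"t30b")
st(); go([610,306.3,88],-63.3)
s=cams.camera("side"); crop(s,220,190,370,310,5,"s31")
```

```text
[[532.4 -51.2]]
case frame [[ -1.7 118.6]]
49.33 [610.5 305.5 134.5] [-3.016  1.568  0.591] F [-0.1  0.7  0.7] gap 46.8 j [0.41 0.65 1.17 0.   1.31 1.52]
heading now -63.32 rotvec [-0.0004 -0.0029  0.0004] rows>= 1 | shift new axes (m) [ 0.0465 -0.0009  0.0001] rows>= 1
```

View pics/s31.png

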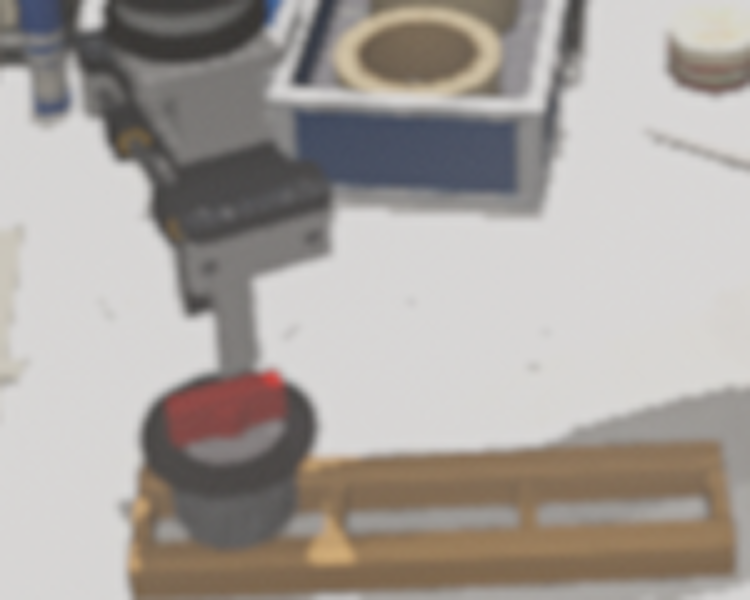

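apply_moves(plan=[0, -0.002, 0, 0.025, 0, 0, 50, 0, 0, 0, 0.016, 0, 0, 50, 0, 0, 0, 0.004, 0, 0, 50, 0, 0, 0, 0, 0, 0, 50, 0, 0, 0, 0, 0, 0, 50])

```text
clock: 50.0
eef_pos: [610.3, 306.1, 88.7]
eef_rot: [-2.121, 1.57, 1.487]
wrist_force: [-0.2, -0.6, 1.1]
finger_gap: 46.8
```

apply_moves(plan=[0, 0, 0, 0, 0, 0, 0, 0, 0, 0, 0, 0, 0, 0, 0, 0, 0, 0, 0, 0, 0, 0, 0, 0, 0, 0, 0, 0, 0, 0, 0, 0, 0, 0, 0], force=40)

```text
clock: 50.62
eef_pos: [609.8, 305.9, 87.4]
eef_rot: [-0.29, 1.569, -2.966]
wrist_force: [0.4, 0.3, -1.5]
finger_gap: 13.7
```

Run:
```python
from h import *
st()
```

```text
50.62 [609.8 305.9  87.4] [-0.29   1.569 -2.966] F [ 0.4  0.3 -1.5] gap 13.7 j [0.41 0.7  1.21 0.   1.23 1.52]
```

apply_moves(plan=[0, 0, 0, -0.02, 0, 0, 0, 0, 0, 0, -0.04, 0, 0, 0, 0, 0, 0, -0.04, 0, 0, 0, 0, 0, 0, -0.017, 0, 0, 0, 0, 0, 0, 0, 0, 0, 0])

```text
clock: 51.25
eef_pos: [610.3, 306.1, 205.7]
eef_rot: [-2.637, 1.57, 0.97]
wrist_force: [-0.3, -0.2, -2.6]
finger_gap: 13.9
```

Run:
```python
from h import *
st(); go([533,-51.4,205],-5.5)
s=cams.camera("side"); crop(s,220,170,370,290,5,"s32")
```

```text
51.25 [610.3 306.1 205.7] [-2.637  1.57   0.97 ] F [-0.3 -0.2 -2.6] gap 13.9 j [0.41 0.61 1.08 0.   1.45 1.52]
heading now -63.28 rotvec [-1.0085e+00 -9.0000e-04 -0.0000e+00] rows>= 6 | shift new axes (m) [ 0.0007 -0.0427  0.3632] rows>= 6
```

View pics/s32.png

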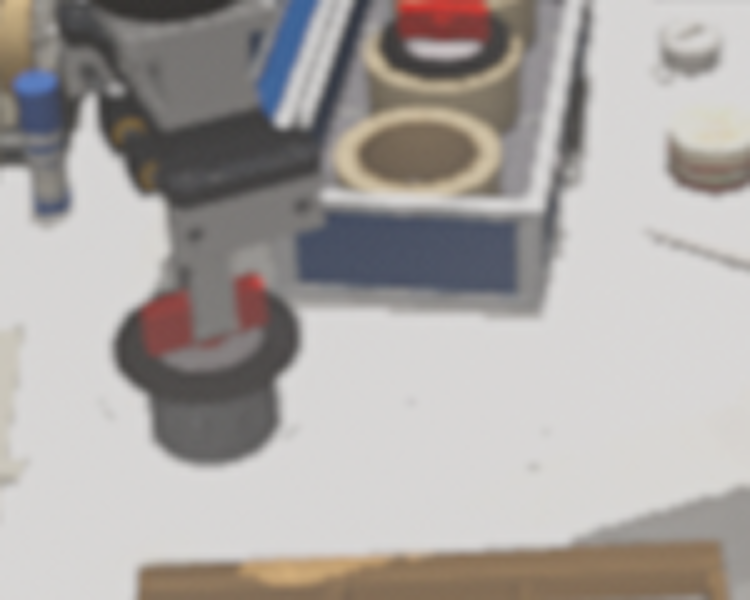

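apply_moves(plan=[-0.168, 0, 0, 0, 0, 0, 0, -0.168, 0, 0, 0, 0, 0, 0, -0.168, 0, 0, 0, 0, 0, 0, -0.168, 0, 0, 0, 0, 0, 0, -0.168, 0, 0, 0, 0, 0, 0])

```text
clock: 51.92
eef_pos: [609.6, 305.7, 202.4]
eef_rot: [-1.005, 1.566, -2.834]
wrist_force: [0.8, -0.1, -1.2]
finger_gap: 13.8
```

apply_moves(plan=[-0.168, 0, 0, 0, 0, 0, 0, 0, 0, 0, 0, -0.025, 0.045, 0, 0, 0, 0, 0, -0.018, 0.053, 0, 0, 0, 0, 0, 0, 0.053, 0, 0, 0, 0, 0, 0, 0.053, 0])

```text
clock: 52.55
eef_pos: [546.5, 105.5, 203.1]
eef_rot: [-1.373, 1.567, -3.04]
wrist_force: [0.6, -0.9, -1.6]
finger_gap: 13.7
```

apply_moves(plan=[0, 0, 0, 0, 0, 0.053, 0, 0, 0, 0, 0, 0, 0.053, 0, 0, 0, 0, 0, 0, 0.053, 0, 0, 0, 0, 0, 0, 0, 0, 0, 0, 0, 0, 0, 0, 0])

```text
clock: 53.18
eef_pos: [531.9, -50.9, 203.7]
eef_rot: [-1.643, 1.568, 2.973]
wrist_force: [0.3, -0.4, -1.6]
finger_gap: 13.8
```

Run:
```python
from h import *
st(); go([532.8,-51.4,123],-5.5)
s=cams.camera("side"); crop(s,250,100,380,210,5,"s33")
```

```text
53.17 [531.9 -50.9 203.7] [-1.643  1.568  2.973] F [ 0.3 -0.4 -1.6] gap 13.8 j [-0.16  0.27  1.57  0.    1.31 -0.07]
heading now -5.55 rotvec [-0.0008 -0.0002  0.0031] rows>= 1 | shift new axes (m) [0.0807 0.0009 0.0005] rows>= 2
```

View pics/s33.png

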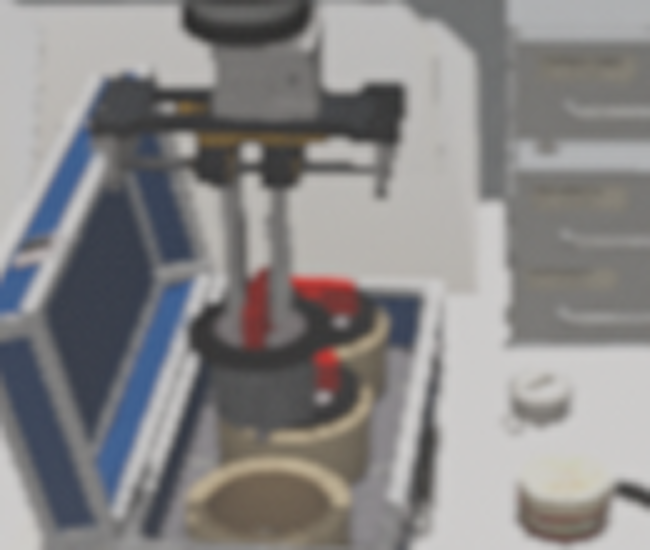

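apply_moves(plan=[0, 0, 0.003, 0.025, 0.001, 0, 0, 0, 0, 0, 0.025, 0, 0, 0, 0, 0, 0, 0.02, 0, 0, 0, 0, 0, 0, 0.012, 0, 0, 0, 0, 0, 0, 0, 0, 0, 0])

```text
clock: 53.85
eef_pos: [533.2, -50.6, 122.2]
eef_rot: [1.662, 1.57, -0.004]
wrist_force: [0.5, -0.3, -1.4]
finger_gap: 14.1
```

apply_moves(plan=[0, 0, 0, 0, 0, 0, 0])

```text
clock: 53.98
eef_pos: [533.8, -51.1, 123.6]
eef_rot: [1.508, 1.568, -0.159]
wrist_force: [0.1, 0.7, -2.1]
finger_gap: 14.1
```

Run:
```python
from h import *
st(); go([532.6,-51.4,101],-5.5)
```

```text
53.98 [533.8 -51.1 123.6] [ 1.508  1.568 -0.159] F [ 0.1  0.7 -2.1] gap 14.1 j [-0.16  0.35  1.66  0.    1.13 -0.07]
heading now -5.51 rotvec [-0.0001  0.0002 -0.0029] rows>= 1 | shift new axes (m) [ 0.0226 -0.0011  0.0004] rows>= 1
```

apply_moves(plan=[0, 0, -0.003, 0.01, -0.001, 0, 0, 0, 0, 0, 0.006, 0, 0, 0, 0, 0, 0, 0.003, 0, 0, 0, 0, 0, 0, 0.003, 0, 0, 0, 0, 0, 0, 0, 0, 0, 0])

```text
clock: 54.6
eef_pos: [532.3, -51.3, 100.7]
eef_rot: [-1.5, 1.569, 3.116]
wrist_force: [-0.5, -0.1, -2.0]
finger_gap: 13.7
```

Run:
```python
from h import *
st(); go([532.6,-51.4,88],-5.5)
```

```text
54.6 [532.3 -51.3 100.7] [-1.5    1.569  3.116] F [-0.5 -0.1 -2. ] gap 13.7 j [-0.16  0.38  1.68 -0.    1.09 -0.07]
heading now -5.53 rotvec [-0.0006  0.0001  0.0014] rows>= 1 | shift new axes (m) [0.0127 0.0003 0.0001] rows>= 1
```

apply_moves(plan=[0, 0, 0, 0.006, 0, 0, 0, 0, 0, 0, 0.004, 0, 0, 0, 0, 0, 0, 0.0025, 0, 0, 0, 0, 0, 0, 0.0015, 0, 0, 0, 0, 0, 0, 0, 0, 0, 0])

```text
clock: 55.22
eef_pos: [532.5, -51.2, 87.2]
eef_rot: [-1.541, 1.57, 3.074]
wrist_force: [-2.3, 0.4, 3.3]
finger_gap: 13.7
```

Run:
```python
from h import *
st()
```

```text
55.23 [532.5 -51.2  87.2] [-1.541  1.57   3.074] F [-2.3  0.4  3.3] gap 13.7 j [-0.16  0.4   1.69 -0.    1.06 -0.07]
```

Seated, with z 87.2 against 87.4 in the rack. Turning and test-tugging.

apply_moves(plan=[0, 0, 0, 0, -0.0005, 0, 0, 0.174, 0, 0, 0, 0, 0, 0, 0.174, 0, 0, 0, 0, 0, 0, 0.174, 0, 0, 0, 0, 0, 0, 0.174, 0, 0, 0, 0, 0, 0])

```text
clock: 55.85
eef_pos: [532.5, -51.3, 87.2]
eef_rot: [1.796, 1.57, -0.573]
wrist_force: [1.8, -0.2, 1.8]
finger_gap: 13.8
```

apply_moves(plan=[0.175, 0, 0, 0, 0, 0, 0, 0.175, 0, 0, 0, 0, 0, 0, 0.175, 0, 0, 0, 0, 0, 0, 0.175, 0, 0, 0, 0, 0, 0, 0.175, 0, 0, 0, 0, 0, 0])

```text
clock: 56.48
eef_pos: [532.3, -51.6, 87.1]
eef_rot: [1.868, 1.57, -1.376]
wrist_force: [0.3, -2.4, 2.5]
finger_gap: 13.5
```

apply_moves(plan=[0, 0, 0, 0, 0, 0, 0, 0, 0, 0, 0, 0, 0, 0, 0, 0, 0, -0.003, 0, 0, 0, 0, 0, 0, 0, 0, 0, 0])

```text
clock: 56.98
eef_pos: [531.3, -51.0, 88.7]
eef_rot: [-0.042, 1.568, 3.004]
wrist_force: [4.2, -1.0, -16.0]
finger_gap: 14.0
```

Run:
```python
from h import *
st(); go([532.6,-51.4,88],-95.5)
s=cams.camera("side"); crop(s,250,100,380,210,5,"s34")
```

```text
56.98 [531.3 -51.   88.7] [-0.042  1.568  3.004] F [  4.2  -1.  -16. ] gap 14.0 j [-0.16  0.39  1.69 -0.    1.06  1.5 ]
heading now -95.48 rotvec [0.0004 0.0029 0.0001] rows>= 1 | shift new axes (m) [ 0.0007  0.0002 -0.0013] rows>= 1
```

View pics/s34.png

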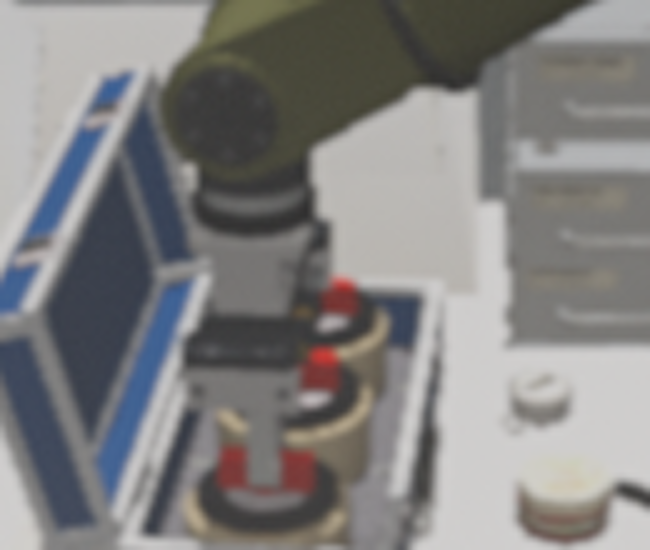

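Locked: the tug reads −16 N. I release, lift, and survey the space behind the lid.

apply_moves(plan=[0, 0, 0, 0.003, 0, 0, 0, 0, 0, 0, 0, 0, 0, 35, 0, 0, 0, 0, 0, 0, 35, 0, 0, 0, 0, 0, 0, 35, 0, 0, 0, -0.03, 0, 0, 35])

```text
clock: 57.65
eef_pos: [530.9, -51.0, 115.7]
eef_rot: [-0.02, 1.566, 3.025]
wrist_force: [-0.5, 0.3, 0.9]
finger_gap: 33.1
```

apply_moves(plan=[0, 0, 0, -0.05, 0, 0, 35, 0, 0, 0, -0.05, 0, 0, 35, 0, 0, 0, -0.05, 0, 0, 35, 0, 0, 0, -0.05, 0, 0, 35, 0, 0, 0, 0, 0, 0, 35])

```text
clock: 58.28
eef_pos: [532.9, -51.3, 320.7]
eef_rot: [3.039, 1.565, -0.199]
wrist_force: [0.5, 0.0, -0.6]
finger_gap: 33.1
```

Run:
```python
from h import *
st()
c=cams.camera("top"); s=cams.camera("side"); np.save("t35.npy",c,allow_pickle=True);np.save("s35.npy",s,allow_pickle=True)
t0=np.load("top0.npy",allow_pickle=True).item()
crop(t0,280,0,500,130,3.6,"t35"); crop(s,150,90,320,240,4.5,"s35")
Rz=R.from_euler('z',-.097).as_matrix()
def lid(th,s_,n_,y): 
    return Rz@np.array([83-np.cos(th)*s_+np.sin(th)*n_,y,0])+[521.8,-169.4,76+np.sin(th)*s_+np.cos(th)*n_]
for th in (1.8,):
  for y in(178,0,-178):
    P=lid(th,166,46,y); print(y,P.round(0),proj(t0,P).round(1),proj(s,P).round(1))
print(unproj(t0,[(305,99),(385,99),(440,70),(265,100),(398,95),(355,100)],0).round(0))
```

```text
58.27 [532.9 -51.3 320.7] [ 3.039  1.565 -0.199] F [ 0.5  0.  -0.6] gap 33.1 j [-0.16  0.2   1.38 -0.    1.56  1.5 ]
178 [704.  -8. 227.] [[322.1 104.9]] [[241.3 164.4]]
0 [ 687. -185.  227.] [[397.8 109.6]] [[255.3 137.8]]
-178 [ 669. -363.  227.] [[473.8 114.5]] [[266.8 115.8]]
[[ 827.   39.    0.]
 [ 819. -200.    0.]
 [ 909. -373.    0.]
 [ 827.  159.    0.]
 [ 831. -240.    0.]
 [ 819. -110.    0.]]
```

View pics/t35.png

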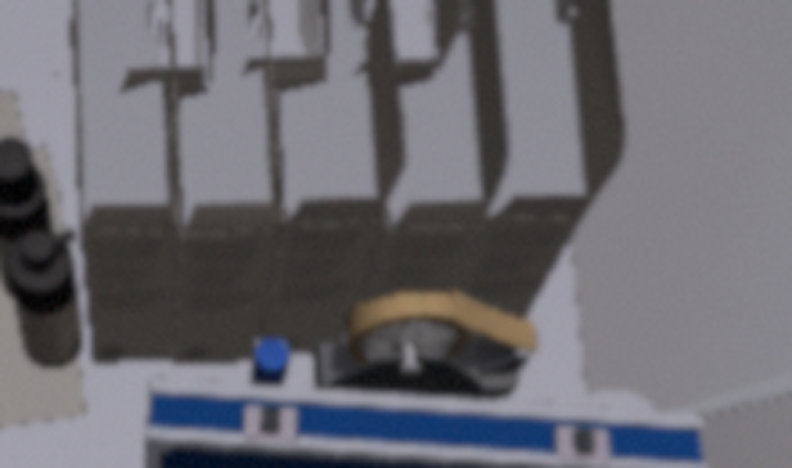

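View pics/s35.png

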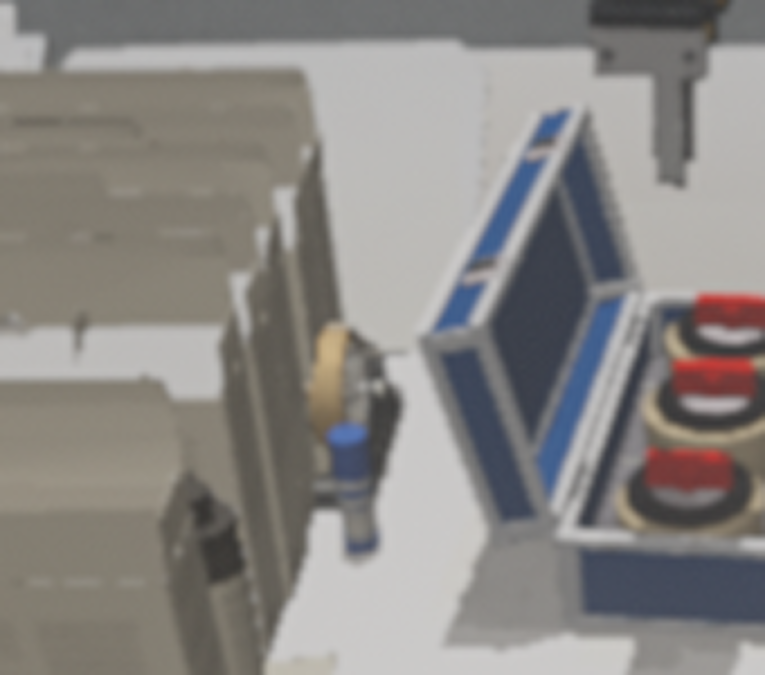

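The lid edge matches the model to within a few millimetres: outer corner at about (425,335) in this crop, predicted (410,335). Behind it, the boxes begin near x≈820, so the gripper fits between. Moving over and behind the lid with the fingers shut.

Run:
```python
from h import *
st(); go([714.8,-148,320],-95.5)
```

```text
58.38 [532.  -51.2 316.5] [0.089 1.57  3.134] F [-0.4  0.2  0.3] gap 32.7 j [-0.16  0.21  1.38 -0.    1.55  1.5 ]
heading now -95.54 rotvec [-0.0007  0.0012 -0.0001] rows>= 1 | shift new axes (m) [-0.0035  0.0789 -0.1912] rows>= 4
```

apply_moves(plan=[0, 0, 0, 0, 0.015, -0.038, 0, 0, 0, 0, 0, 0.016, -0.038, 0, 0, 0, 0, 0, 0.016, -0.039, 0, 0, 0, 0, 0, 0.016, -0.038, 0, 0, 0, 0, 0, 0.016, -0.038, 0])

```text
clock: 59.0
eef_pos: [715.4, -148.8, 314.6]
eef_rot: [-0.082, 1.567, 2.963]
wrist_force: [0.0, 0.6, 0.7]
finger_gap: 0.7
```

apply_moves(plan=[0, 0, 0, 0, 0, 0, 0, 0, 0, 0, 0, 0, 0, 0])

```text
clock: 59.25
eef_pos: [714.2, -147.9, 315.4]
eef_rot: [-0.093, 1.568, 2.952]
wrist_force: [-0.9, -0.3, 0.9]
finger_gap: 0.7
```

Run:
```python
from h import *
st(); go([714.8,-148,200],-95.5)
s=cams.camera("side"); crop(s,200,60,350,220,4.5,"s36")
```

```text
59.25 [ 714.2 -147.9  315.4] [-0.093  1.568  2.952] F [-0.9 -0.3  0.9] gap 0.7 j [-0.25  0.73  0.64 -0.    1.77  1.41]
heading now -95.53 rotvec [-0.0006  0.003   0.0003] rows>= 1 | shift new axes (m) [ 0.1154  0.     -0.0006] rows>= 2
```

View pics/s36.png

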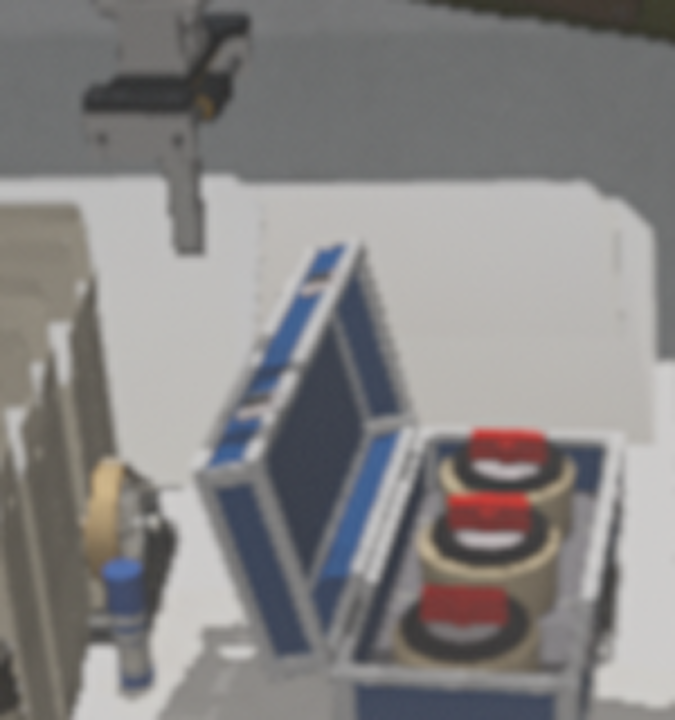

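apply_moves(plan=[0, 0.003, 0, 0.03, 0, 0, 0, 0, 0, 0, 0.03, 0, 0, 0, 0, 0, 0, 0.03, 0, 0, 0, 0, 0, 0, 0.02, 0, 0, 0, 0, 0, 0, 0, 0, 0, 0])

```text
clock: 59.92
eef_pos: [713.7, -147.6, 206.4]
eef_rot: [-2.771, 1.57, 0.275]
wrist_force: [0.4, -0.7, 0.8]
finger_gap: 0.2
```

Run:
```python
from h import *
st(); go([714.8,-148,200],-95.5)
s=cams.camera("side"); crop(s,200,60,350,220,4.5,"s37")
```

```text
59.92 [ 713.7 -147.6  206.4] [-2.771  1.57   0.275] F [ 0.4 -0.7  0.8] gap 0.2 j [-0.25  0.73  0.89  0.    1.53  1.41]
heading now -95.51 rotvec [-0.0003 -0.0004  0.0001] rows>= 1 | shift new axes (m) [ 0.0064  0.0003 -0.0011] rows>= 1
```

View pics/s37.png

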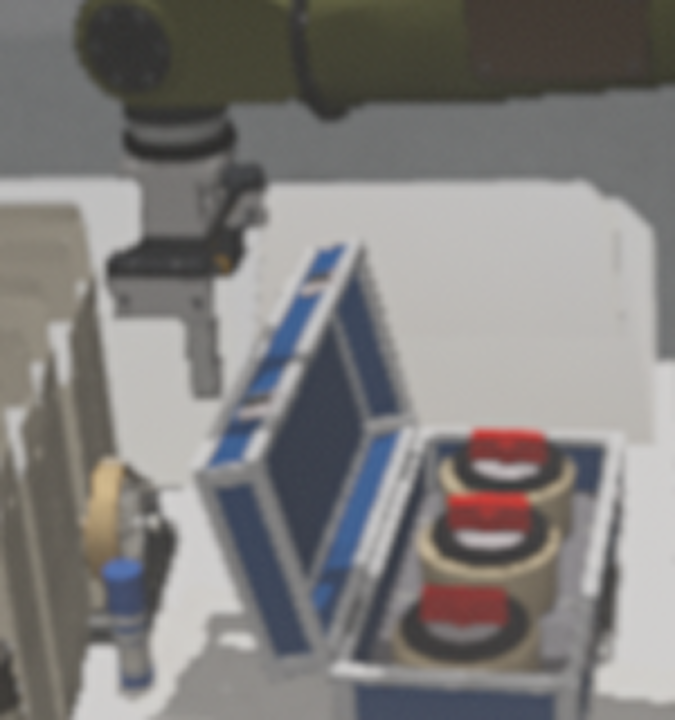

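The finger (205,390) is behind the lid panel. Pushing is along tool +z, starting slowly.

apply_moves(plan=[0, 0, 0, 0, 0, 0.005, 0, 0, 0, 0, 0, 0, 0.005, 0, 0, 0, 0, 0, 0, 0.004, 0, 0, 0, 0, 0, 0, 0.003, 0, 0, 0, 0, 0, 0, 0.003, 0])

```text
clock: 60.6
eef_pos: [695.0, -146.4, 207.1]
eef_rot: [3.068, 1.567, -0.171]
wrist_force: [3.3, -0.3, 2.7]
finger_gap: -0.1
```

apply_moves(plan=[0, 0, 0, 0, 0, 0.003, 0, 0, 0, 0, 0, 0, 0.003, 0, 0, 0, 0, 0, 0, 0.003, 0, 0, 0, 0, 0, 0, 0.004, 0, 0, 0, 0, 0, 0, 0.004, 0])

```text
clock: 61.22
eef_pos: [677.6, -144.7, 206.5]
eef_rot: [3.119, 1.569, -0.119]
wrist_force: [1.5, 0.1, 2.0]
finger_gap: 0.4
```

apply_moves(plan=[0, 0, 0, 0, 0, 0.005, 0, 0, 0, 0, 0, 0, 0.005, 0, 0, 0, 0, 0, 0, 0.005, 0, 0, 0, 0, 0, 0, 0.005, 0, 0, 0, 0, 0, 0, 0.005, 0])

```text
clock: 61.85
eef_pos: [652.7, -142.2, 206.6]
eef_rot: [3.07, 1.569, -0.168]
wrist_force: [2.3, -0.9, 2.0]
finger_gap: 0.2
```

Run:
```python
from h import *
st()
s=cams.camera("side"); crop(s,200,60,350,220,4.5,"s38")
```

```text
61.85 [ 652.7 -142.2  206.6] [ 3.07   1.569 -0.168] F [ 2.3 -0.9  2. ] gap 0.2 j [-0.27  0.57  1.14  0.    1.43  1.4 ]
```

View pics/s38.png

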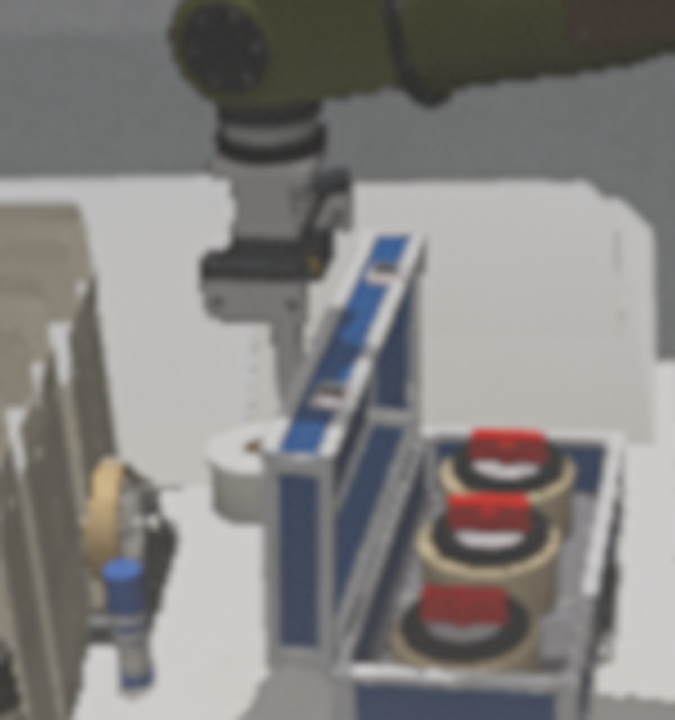

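The lid is upright. I continue past the balance point.

apply_moves(plan=[0, 0, 0, 0, 0, 0.006, 0, 0, 0, 0, 0, 0, 0.006, 0, 0, 0, 0, 0, 0, 0.006, 0, 0, 0, 0, 0, 0, 0.006, 0, 0, 0, 0, 0, 0, 0.006, 0])

```text
clock: 62.52
eef_pos: [622.7, -139.3, 206.4]
eef_rot: [3.071, 1.569, -0.168]
wrist_force: [-0.2, 0.2, 1.3]
finger_gap: 0.6
```

apply_moves(plan=[0, 0, 0, 0, 0, 0.005, 0, 0, 0, 0, 0, 0, 0.005, 0])

```text
clock: 62.78
eef_pos: [612.8, -138.4, 206.4]
eef_rot: [3.122, 1.569, -0.116]
wrist_force: [1.2, -0.2, 0.6]
finger_gap: 0.1
```

Run:
```python
from h import *
st()
s=cams.camera("side"); crop(s,200,60,350,220,4.5,"s39")
```

```text
62.77 [ 612.8 -138.4  206.4] [ 3.122  1.569 -0.116] F [ 1.2 -0.2  0.6] gap 0.1 j [-0.28  0.48  1.28  0.    1.39  1.39]
```

View pics/s39.png

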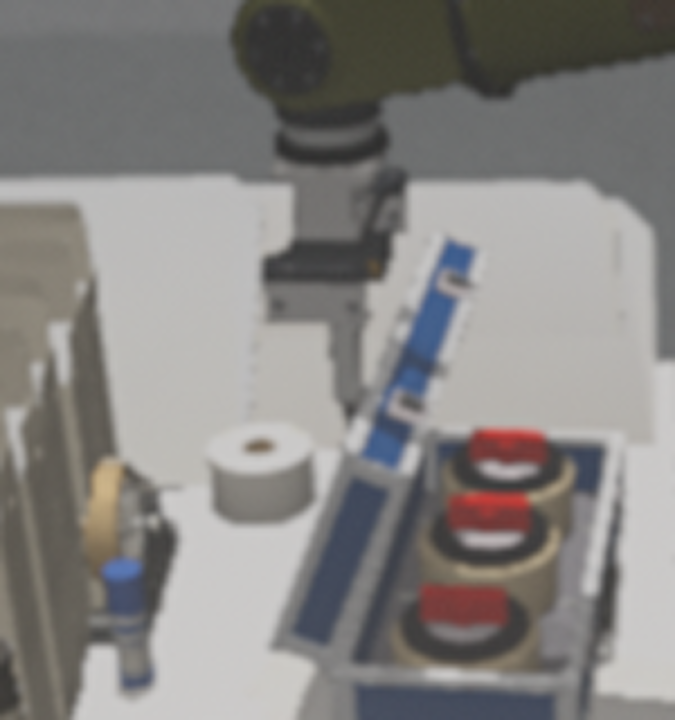

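The lid now leans forward, near the balance angle. Holding still briefly shows whether it falls away by itself.

apply_moves(plan=[0, 0, 0, 0, 0, 0, 0, 0, 0, 0, 0, 0, 0, 0, 0, 0, 0, 0, 0, 0, 0])

```text
clock: 63.2
eef_pos: [613.3, -138.4, 206.3]
eef_rot: [3.09, 1.569, -0.148]
wrist_force: [0.1, 0.9, -0.6]
finger_gap: 0.2
```

Run:
```python
from h import *
st()
s=cams.camera("side"); crop(s,200,60,350,220,4.5,"s40")
```

```text
63.2 [ 613.3 -138.4  206.3] [ 3.09   1.569 -0.148] F [ 0.1  0.9 -0.6] gap 0.2 j [-0.28  0.48  1.28  0.    1.39  1.39]
```

View pics/s40.png

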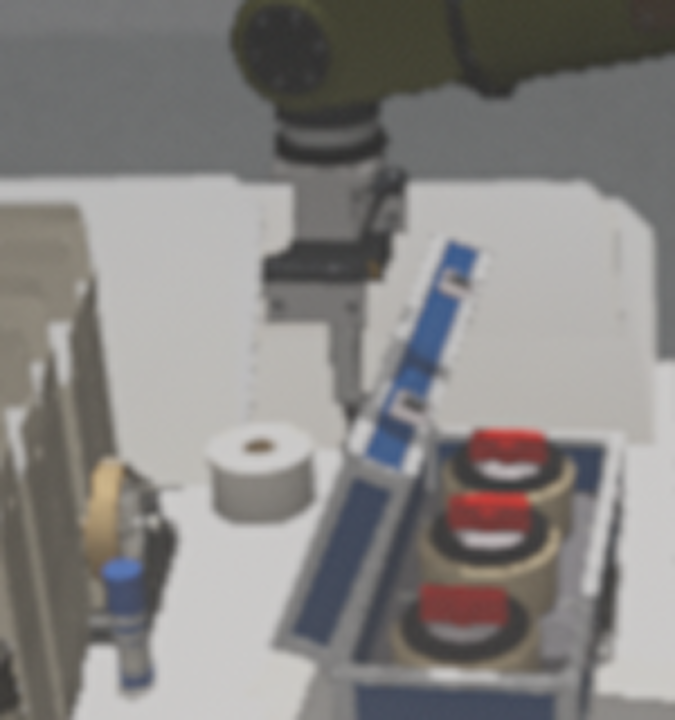

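apply_moves(plan=[0, 0, 0, 0, 0, 0.006, 0, 0, 0, 0, 0, 0, 0.006, 0, 0, 0, 0, 0, 0, 0.004, 0, 0, 0, 0, 0, 0, 0, 0])

```text
clock: 63.75
eef_pos: [597.1, -136.9, 206.7]
eef_rot: [3.079, 1.569, -0.159]
wrist_force: [0.5, -0.2, 0.1]
finger_gap: 0.5
```

Run:
```python
from h import *
st()
s=cams.camera("side"); crop(s,200,60,350,220,4.5,"s41")
```

```text
63.75 [ 597.1 -136.9  206.7] [ 3.079  1.569 -0.159] F [ 0.5 -0.2  0.1] gap 0.5 j [-0.29  0.44  1.33  0.    1.37  1.38]
```

View pics/s41.png

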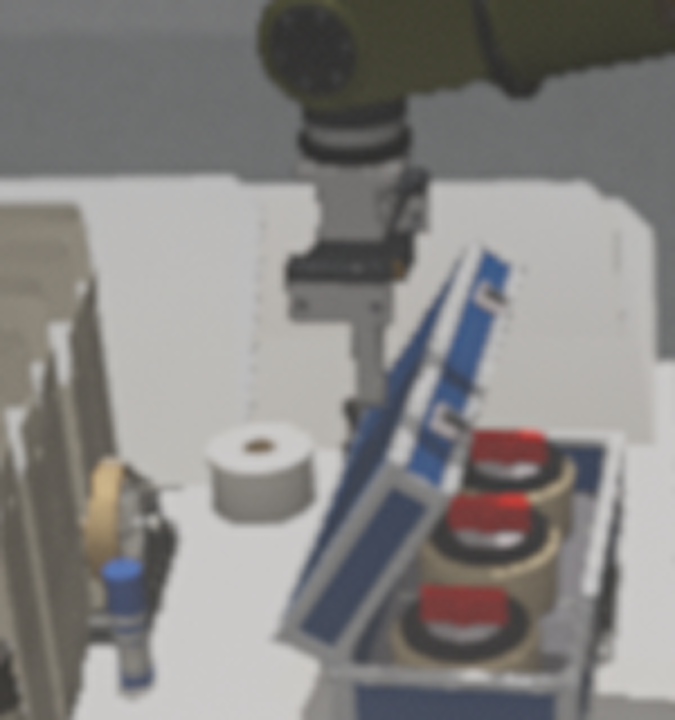

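The lid is clearly past balance and falling away from the finger. I retreat back and up, leaving it alone.

apply_moves(plan=[0, 0, 0, 0, 0, -0.03, 0, 0, 0, 0, -0.03, 0, 0, 0, 0, 0, 0, -0.05, 0, 0, 0, 0, 0, 0, -0.04, 0, 0, 0, 0, 0, 0, 0, 0, 0, 0])

```text
clock: 64.42
eef_pos: [627.6, -139.9, 329.9]
eef_rot: [2.999, 1.563, -0.24]
wrist_force: [0.0, -1.4, -0.7]
finger_gap: 0.6
```

Run:
```python
from h import *
st()
s=cams.camera("side"); crop(s,200,60,350,220,4.5,"s42")
```

```text
64.42 [ 627.6 -139.9  329.9] [ 2.999  1.563 -0.24 ] F [ 0.  -1.4 -0.7] gap 0.6 j [-0.28  0.47  1.01  0.    1.66  1.39]
```

View pics/s42.png

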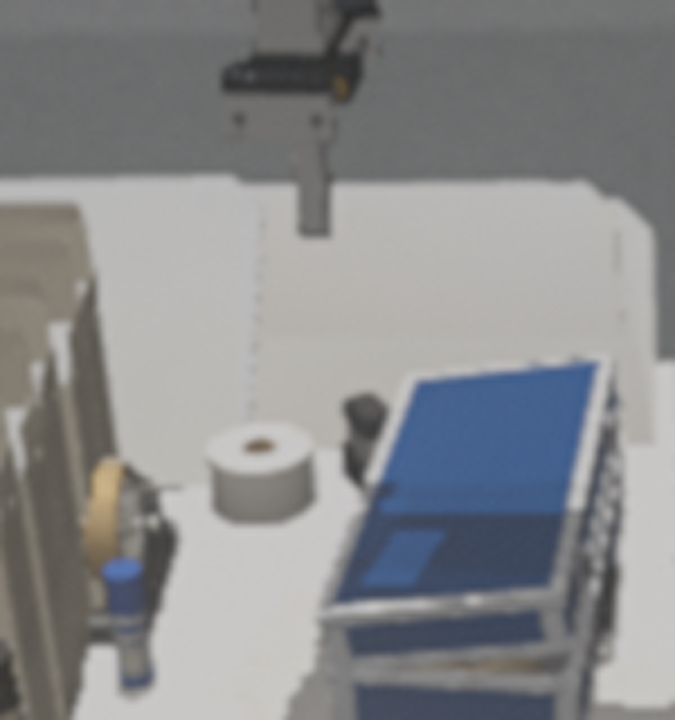

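Nearly closed already. I'll wait 2.5 s and move the arm aside at height.

apply_moves(plan=[0, 0, 0, 0, 0, 0, 0, 0, 0, 0, 0, 0, 0, 0, 0, 0, 0, 0, 0, 0, 0, 0, 0, 0, 0, 0, 0, 0, 0, 0, 0, 0, 0, 0, 0])

```text
clock: 65.1
eef_pos: [626.9, -139.8, 326.4]
eef_rot: [3.075, 1.569, -0.163]
wrist_force: [0.8, 0.1, -0.0]
finger_gap: 0.2
```

apply_moves(plan=[0, 0, 0, 0, -0.05, 0, 0, 0, 0, 0, 0, -0.05, 0, 0, 0, 0, 0, 0, -0.05, 0, 0, 0, 0, 0, 0, -0.05, 0, 0, 0, 0, 0, 0, -0.05, 0, 0])

```text
clock: 65.72
eef_pos: [651.0, 110.7, 326.6]
eef_rot: [3.081, 1.569, -0.157]
wrist_force: [-0.4, -0.6, -0.2]
finger_gap: 0.4
```

apply_moves(plan=[0, 0, 0, 0, -0.05, 0, 0, 0, 0, 0, 0, -0.04, 0, 0, 0, 0, 0, 0, 0, 0, 0, 0, 0, 0, 0, 0, 0, 0, 0, 0, 0, 0, 0, 0, 0])

```text
clock: 66.35
eef_pos: [659.9, 197.5, 326.7]
eef_rot: [3.116, 1.569, -0.123]
wrist_force: [0.1, 0.4, -0.5]
finger_gap: 0.5
```

apply_moves(plan=[0, 0, 0, 0, 0, 0, 0, 0, 0, 0, 0, 0, 0, 0, 0, 0, 0, 0, 0, 0, 0, 0, 0, 0, 0, 0, 0, 0, 0, 0, 0, 0, 0, 0, 0])

```text
clock: 66.97
eef_pos: [659.7, 198.7, 326.4]
eef_rot: [3.117, 1.569, -0.121]
wrist_force: [0.0, 0.0, 0.7]
finger_gap: 0.2
```

Run:
```python
from h import *
st()
s=cams.camera("side"); crop(s,230,110,380,230,5,"s43"); c=cams.camera("top"); cv2.imwrite("pics/t43.png",c["image"][:,:,::-1])
Rz=R.from_euler('z',-.097).as_matrix()
for n in(178,-178):
    P=Rz@np.array([-83,n,0])+[521.8,-169.4,122]; print(proj(s,P).round(1),proj(c,P).round(1))
```

```text
66.97 [659.7 198.7 326.4] [ 3.117  1.569 -0.121] F [0.  0.  0.7] gap 0.2 j [ 0.24  0.6   0.82 -0.    1.72  1.91]
[[326.9 199. ]] [[315.4 215.7]]
[[337.3 145.3]] [[458.4 225.2]]
```

View pics/s43.png

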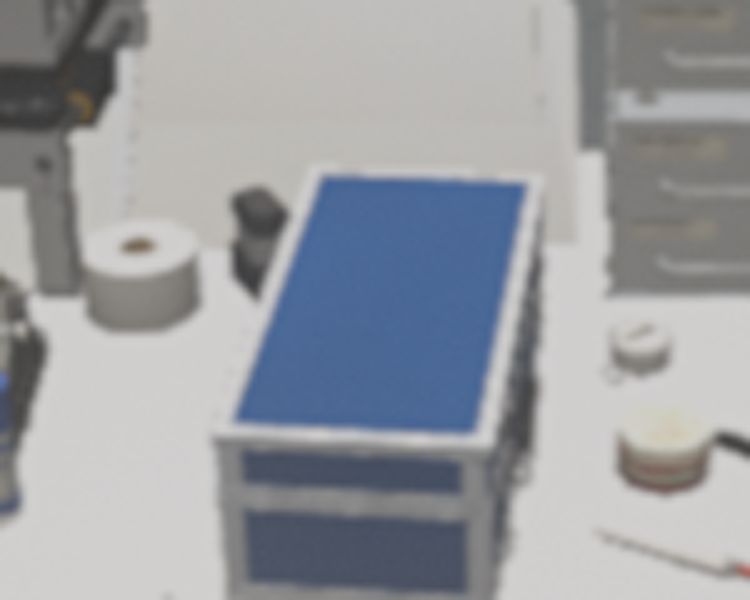

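View pics/t43.png

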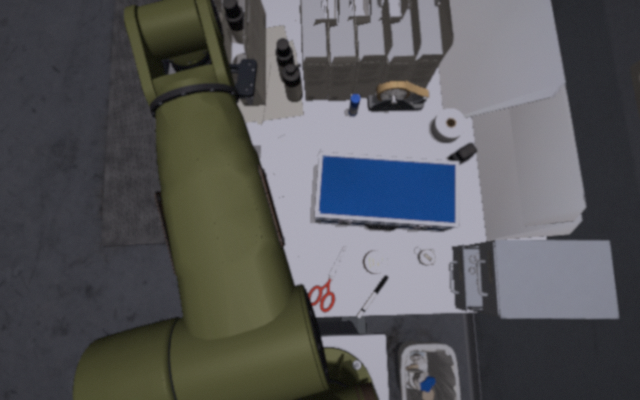

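The lid is fully shut. Its front corners in the side view are at about (490,440) and (540,180), where a shut lid should be. The pot (375,262) and counter (426,256) in the top view haven't moved.

```bash
python3 -c "
from cell import ticket; print(ticket.sign_off())"
```

```text
the job is handed in; nothing more can be done
None
```

The case is packed and the lid is shut. I handed the job in at about 67 s of the 210 s allowed.

- **Rolls and hubs:** All three tape rolls lie flat over the rail, and each is secured by its own hub. All three rolls were present, so none of the hubs stayed in the rack.
- **Locks:** Each hub seated at the same height as in the rack, took a quarter turn, and then resisted a 3 mm upward tug. The tug read about 9.6, 8.9 and 16 N.
- **Lid:** I pushed it from behind past its balance point with about 2–3 N, then backed off. It fell shut untouched, and both camera views showed it closed flush.
- **Bystanders:** The pot and the tally counter look unmoved in both camera views.

**Deviations:**
- **Knocked roll:** The first roll was knocked about 13 mm off the rail after I placed it, so I re-gripped and re-centred it. Setting it down there pushed it onto the deck with a brief 31 N wrist force.
- **Off-mark rolls:** The middle roll sits about 8 mm and the first about 6 mm from their marks along the rail.
- **Over-turn:** I over-turned the first hub by about 6° and turned it back.
- **Lid balance:** At my first stop the lid hovered near balance, so I pushed it about 16 mm further before it fell.

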